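Press the end cap home on a filter cartridge with the bench lever press

TASK

Stand the small filter cartridge, the one whose end cap still sits proud above a bare neck, upright and centred on the press's round anvil under the ram, and let go of it. Then pull the press's sprung lever fully down, hold it down for a second so that the ram pushes the cap home, and ease the lever slowly back up to its rest, taking two seconds or more and never letting it fly back. Leave the cartridge standing on the anvil and do not shift anything else on the bench.

Things in the scene. Friction and masses are not known exactly. Their poses are not given: they have to be found in the camera images.
- press: Blue bench lever press, bolted down. Origin on the bench under the ram axis; x points from its open front to its column, y to its left; the front faces roughly to the robot (yaw -0.45 to 0.1 rad). In its frame (mm): foot plate x -70..140, y +-70, 18 thick; pedestal x -50..120, y +-50, up to z 72; steel anvil disc of radius 27 on the ram axis, top at z 80; column x 60..110, y +-28.
- head (a point): Middle of the underside of the press's overhanging head, on the ram axis 250 mm above the bench. The head spans x -18..78, y +-28, z 250..306 mm in the press frame, and leaves room over the anvil only for a tool tilted about 25 to 50 degrees from vertical, coming from the front, give or take 45 degrees.
- ram_tip (a point): Lower end of the ram, a steel rod of radius 10 mm hanging from the head: 177 mm above the bench with the lever at rest, 147 mm with the lever fully down (it sinks 25 mm per rad).
- anvil (a point): Centre of the anvil's top face, 80 mm above the press's origin, axes as the press.
- lever (a joint): Angle of the press lever: 0 at rest (up), 1.2 rad at its lower stop. Growing angle swings the handle forward (press's -x) and down. A spring always drives it up to 0: about 0.5 N m at rest, 1.6 N m fully down (3 to 10 N at the handle). Shaft along the press's y, through x 85, z 200 mm, in the column; lever arm 14 mm thick at y -75, beside the head.
- handle (a point): Middle of the lever's black handle, a round bar 22 mm thick, 90 mm long along the press's y (from y -90 to -180; this point at y -135). It moves on an arc of radius 160 mm about the shaft (press x 85, z 200 mm): at rest 60 degrees above the horizontal, forward of the shaft (x 5, z 339), fully down 9 degrees below it (x -73, z 176).
- cartridge: Small upright steel cartridge, 36 mm wide, foot flange 46 mm wide, 6 thick; body to 50 mm up, then 8 mm of bare brass neck 26 wide, then its cap; 74 mm high in all before pressing. Origin: centre of underside, z up. Grip the body 10 to 50 mm up. About 0.26 kg. Stands on a 60 mm high stand (220 x 260 mm, black rubber top) left of the press, among the other cartridges, in any of four places.
- cap (a joint): How far the cap has been pushed down onto the cartridge (m): 0 as it starts, 0.008 touching the body; a full stroke of the press drives it about 0.007. Needs about 8 N to move, and stays where it is pushed.
- cap_top (a point): Centre of the top of the cartridge's cap, 74 mm above the cartridge's underside before pressing. The cap is a steel disc 36 mm wide, 12 mm thick, with a boss 20 mm wide and 4 mm high on top.
- tall1: Finished cartridge, 36 mm in diameter (flange and cap 46 and 42), 90 mm high, upright on the stand; origin at the underside's centre. Leave alone.
- tall2: Finished cartridge, 36 mm in diameter (flange and cap 46 and 42), 80 mm high, upright on the stand; origin at the underside's centre. Leave alone.
- wide: Wide low finished cartridge, 58 mm in diameter, 45 mm high, upright on the stand; origin at the underside's centre. Leave alone.
- jar: Jar 52 mm in diameter, 85 mm high, standing right of the press; origin at the underside's centre. Leave alone.
- wrench: Wrench lying flat on the bench in front of the press, about 180 mm long and under 15 mm high. Leave alone.
- screwdriver: Screwdriver lying on the bench right of the press under the lever, about 200 mm long and under 35 mm high. Leave alone.
- carton: Small cardboard carton 80 x 60 x 40 mm on the bench towards the robot, right of the press; origin at the underside's centre. Leave alone.
There are look-alikes about, which are no part of the job. Leave any orange or pink look-alike of the cartridge alone.

How it is judged (in metres and radians):
On the way, in this order (a step that is already met when the one before it is completed fails the run):
1. The cartridge stands upright on the anvil within 10 mm of the ram axis, let go of, its cap not yet pressed and the lever up (horizontal distance between cartridge and anvil below 0.01 m and z of cartridge in the frame of anvil between -0.004 and 0.004 m and angle between cartridge's own z axis and vertical below 0.1 rad and value of joint cap below 0.003 m and value of joint lever below 0.1 rad and contact force between the fingers and cartridge below 0.3 N), for 0.2 s.
2. The lever is fully down (over 1.08 rad) for 0.4 s, with the ram having pushed the cap of the cartridge on the anvil over 4.5 mm (horizontal distance between cartridge and anvil below 0.015 m and z of cartridge in the frame of anvil between -0.004 and 0.004 m and angle between cartridge's own z axis and vertical below 0.1 rad and value of joint lever above 1.08 rad and value of joint cap above 0.0045 m), for 0.4 s.
At the end, for the whole second after the job is handed in: The lever is back up at rest (under 0.06 rad), and the cartridge stands still and upright (within 0.1 rad) on the anvil within 15 mm of the ram axis, with its cap pushed down more than 4.5 mm (horizontal distance between cartridge and anvil below 0.015 m and z of cartridge in the frame of anvil between -0.004 and 0.004 m and angle between cartridge's own z axis and vertical below 0.1 rad and value of joint lever below 0.06 rad and value of joint cap above 0.0045 m and linear speed of cartridge below 0.02 m/s); the robot touches nothing.
It fails at once if The lever flies back: it returns faster than 1.6 rad/s while still more than 0.15 rad from rest (value of joint lever above 0.15 rad and velocity of joint lever below -1.6 rad/s).
It fails at once if A bystander is shifted more than 25 mm (distance of any of tall1, tall2, wide, jar, wrench, screwdriver, carton from where it was at the start of the episode above 0.025 m).
It also fails if it takes over 70 s, if anything falls off the work surface, if the arm or the gripper's body presses on something with over 40 N, if the wrist force passes 120 N, or if a joint passes its speed limit or range.

ROBOT

A 7-joint arm with a two-finger parallel gripper is mounted at the origin on the work surface. World frame = base frame: x ahead of the robot, y to its left, z up, the work surface at z = 0. Lengths are in mm, angles in degrees, forces in N, time in s.
With the tool pointing down it reaches from about 400 to 875 mm from the base axis. Payload 19.3 kg.
Tool frame: the origin (TCP) lies at the very end of the fingers, on their centre line; the grasp point (between the pads) lies 19 mm behind it (arm.tcp_to_grasp is the distance from the TCP to the grasp point, in mm); z points along the fingers, y is the line along which they close (so a half turn about z gives the same grasp; the last joint's range is limited). The gripper opens to 85 mm and grips with 20 to 120 N. Pads are 22 mm wide; open, the fingers measure 114 mm over their backs; the gripper's body (76 mm by 85 mm) begins 54 mm behind the grasp point. The pads swing forward as they close: fully open they stand 13 mm farther back than shut.
Start: joints at [70.004, 29.874, -2.08, 91.645, 1.215, 58.505, -6.463], TCP at [171.973, -600.866, 231.291] pointing down, gripper open.
Joint ranges: [-166.77, 166.77], [-17.47, 122.26], [-85.68, 81.53], [9.62, 139.38], [-72.42, 252.41], [9.2, 110.78], [-144.41, 144.41]. Speed limits (degrees/s): [108.29, 108.29, 136.94, 136.94, 172.46, 172.46, 172.46].

INTERFACE

Orientations are given as [roll, pitch, yaw] about the fixed x, y, z axes, in that order (R = Rz(yaw) Ry(pitch) Rx(roll)).
In Python, from station import telemetry, cams, arm gives the robot as it stands. The module is installed in compiled form; this text tells all that it offers.
- The arm moves only by the tool play_rows, never from a script. Its argument "rows" is a list of rows, each an object of numbers: "tx", "ty", "tz": the shift along the tool's x, y, z in units of 250 mm (1.0 is 250 mm); "wx", "wy", "wz": the turn, a rotation vector about the tool's x, y, z in units of pi/2 rad (1.0 is pi/2 rad); "gripper": the closure, from 0 (fully open) to 1 (shut). A call has exactly 8 rows; each row shifts and turns the commanded pose from where the row before left it, along the tool's axes as they then stand; what a row does not reach is not made up. A row lasts 1/12 s, in which the tool goes at most 41.7 mm and 7.16 degrees, less where a joint would pass 70% of its speed; a pose out of reach is approached as far as the arm can. A call with a number of a shift or a turn outside -1 to 1 is refused whole. A call with a gripper value outside its range is refused whole. The fingers move at their own pace and stop on an object; "newtons" is the grip in N (left out, the last holds). Time passes only in rows, so rows that do not move let the fingers close, or fill a call up. It gives the time, the measured TCP pose, the force, the opening and the grip force at its end, in the units of the state.
- telemetry.get_state(): the state, without advancing time (a new reading comes with each control period).
- cams.grab_frame(name): name is "side" or "top"; returns the picture (480x640x3 uint8, red, green, blue); there is no depth.
- cams.camera_params(name): a dict with "K" (3x3 intrinsics, pixels), "rvec" (rotation vector, rad) and "tvec" (3), from world to camera coordinates, as OpenCV has them. Camera axes: x right, y down, z forward; pixel columns grow to the right and rows downward; lengths in mm; the calibration is good to about 2 mm. A picture is of the moment at which its call begins. camera_params takes no time and is no camera call.
- arm.sign_off(): hands the job in; it is judged then, once.
The state is a dict: "time": time; "q": joint angles; "qd": joint speeds; "joint_torque": joint torques, N m; "tool_pos": TCP position; "eef_rot": TCP orientation; "contact_force": force on the tool from outside, world axes, zero at the start; "wrist_torque": the same for the moment, N m; "width": finger opening in mm; "finger_force": force on a finger pad.
Only numpy, scipy, OpenCV 4.12 (cv2) and the standard library are available. Lean on these libraries where they do the work, as an engineer would, in place of code of your own. Each camera call takes 0.05 s, during which the arm holds its last target. There are 200 camera calls.

## Working session

There is one attempt and no reset: what is moved stays moved. The work goes in short steps, Python scripts to look and compute and a tool call to move; the robot and the scene stay as the last step left them, time stands still between calls to the robot, and variables do not carry over. Pictures are saved under pics/ and viewed, at most 10 in all, crops included, and the job is handed in when it is done.

Besides the shell and the picture viewer there is one more tool, called after "Request:" as name([rows], argument=value, ...), one row to a line, values as JSON. play_rows: Moves the arm, as the interface text tells. Shifts and turns lie within -1 to 1; 1 stands for 250 mm of shift or pi/2 rad of turn. Its arguments: {"type":"object","properties":{"rows":{"type":"array"},"newtons":{"type":"number"}},"required":["rows"]}

```bash
mkdir -p pics; ls; python3 - <<'E'
from station import telemetry, cams, arm
import cv2
s=telemetry.get_state(); print(s)
for n in ("side","top"):
    im=cams.grab_frame(n); cv2.imwrite(f"pics/{n}0.png",im[:,:,::-1]); print(n,cams.camera_params(n))
E
```

```text
pics
{'time': 0.0, 'q': array([70.00414881, 29.91128694, -2.08074518, 91.67247738,  1.21242593,
       58.50430269, -6.46210603]), 'qd': array([ 0.02081352, -0.09313083, -0.07725821, -0.10068813,  0.01582747,
        0.00639954,  0.02653145]), 'joint_torque': array([ 3.01231159e-05, -9.27123284e+01,  1.97987683e+00, -3.69940138e+01,
        1.79324829e-02,  8.14127270e-03,  6.18002059e-05]), 'tool_pos': array([ 171.87544659, -600.55828928,  230.71082691]), 'eef_rot': array([-1.79933964e+02,  3.10114944e-03,  1.59722061e+01]), 'contact_force': array([-0.26071898, -0.25821134,  0.68611557]), 'wrist_torque': array([-0.03853444, -0.00122667,  0.04801799]), 'finger_force': 0.0, 'width': 85.69055112090184}
side {'K': array([[490.41894457,   0.        , 323.79083544],
       [  0.        , 490.41894457, 241.14489807],
       [  0.        ,   0.        ,   1.        ]]), 'rvec': array([ 0.52956583, -2.72329244,  1.12592596]), 'tvec': array([ 493.55060137,  257.5033742 , 1158.62204254])}
top {'K': array([[471.92531252,   0.        , 321.69386838],
       [  0.        , 471.92531252, 235.30757601],
       [  0.        ,   0.        ,   1.        ]]), 'rvec': array([ 2.1421412 , -2.19674821,  0.1567435 ]), 'tvec': array([  25.65184159,  550.03856891, 1259.0924472 ])}
```

View pics/side0.png

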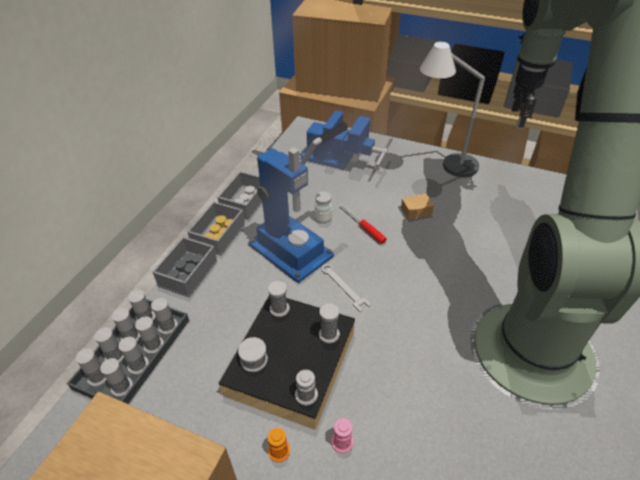

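View pics/top0.png

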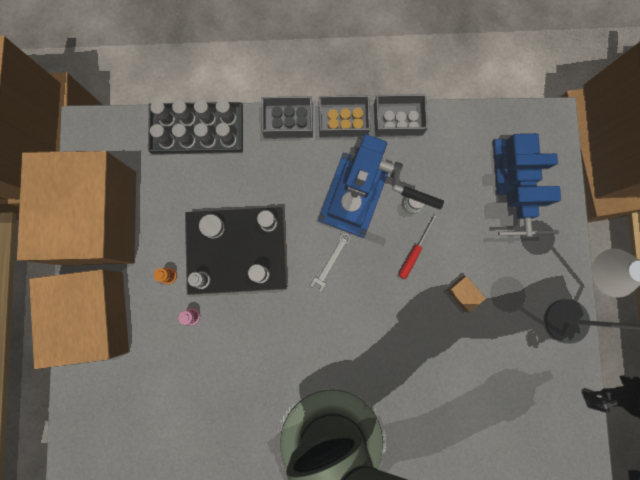

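Side view: the candidate cartridge, with neck and boss, is at about (305,385), which is (198,280) in the top view. The press anvil is at (298,238) side and (351,201) top, and the handle is at about (330,135) side and (420,196) top. I'll zoom in on these.

```bash
cat > h.py <<'E'
import numpy as np, cv2
from station import cams
P={n:cams.camera_params(n) for n in ("side","top")}
def ray(n,uv):
    p=P[n];R=cv2.Rodrigues(p["rvec"])[0];c=-R.T@p["tvec"]
    d=R.T@np.linalg.inv(p["K"])@np.array([uv[0],uv[1],1.]);return c,d/np.linalg.norm(d)
def plane(n,uv,z):
    c,d=ray(n,uv);return c+d*(z-c[2])/d[2]
def tri(a,b):
    c1,d1=ray("side",a);c2,d2=ray("top",b)
    t=np.linalg.lstsq(np.c_[d1,-d2],c2-c1,rcond=None)[0]
    p,q=c1+t[0]*d1,c2+t[1]*d2;return (p+q)/2,np.linalg.norm(p-q)
def proj(n,X):
    p=P[n];return cv2.projectPoints(np.array(X,float).reshape(-1,3),p["rvec"],p["tvec"],p["K"],None)[0].reshape(-1,2)
def press(o,yaw):
    c,s=np.cos(yaw),np.sin(yaw);return lambda X:np.array([o[0]+c*X[0]-s*X[1],o[1]+s*X[0]+c*X[1],X[2]])
E
python3 - <<'E'
import cv2,numpy as np
s=cv2.imread("pics/side0.png");t=cv2.imread("pics/top0.png")
def cr(i,x,y,w,h):return cv2.resize(i[y:y+h,x:x+w],(400,300),interpolation=cv2.INTER_CUBIC)
o=np.vstack([np.hstack([cr(s,215,282,160,120),cr(s,240,115,200,150)]),np.hstack([cr(t,170,195,132,99),cr(t,310,120,140,105)])])
cv2.imwrite("pics/crop1.png",o)
E
```

```text
(no output)
```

View pics/crop1.png

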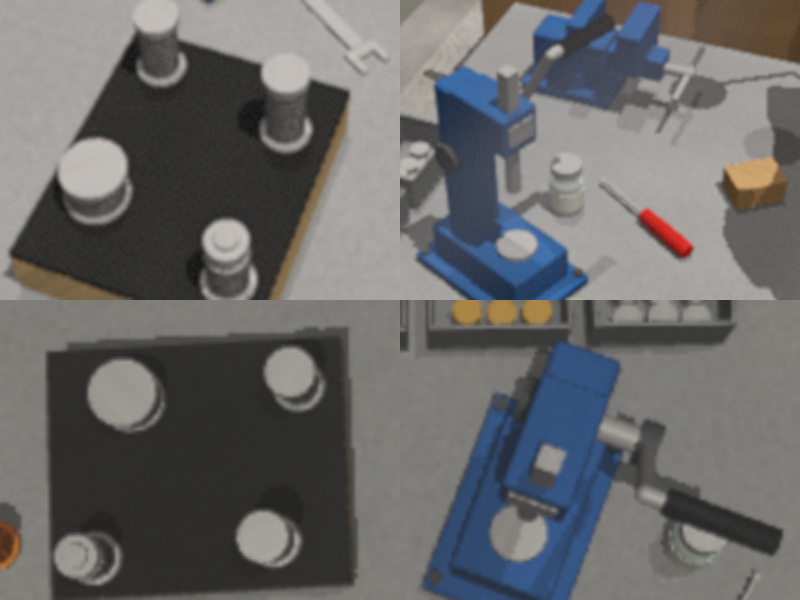

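The crops confirm it. The unpressed cartridge is at side ≈(305,378) and top ≈(195,279), near the left corner of the stand. The anvil is at top ≈(352,202), and the handle runs from (404,190) to (442,204).

```bash
python3 - <<'E'
import cv2,numpy as np
from h import *
np.set_printoptions(precision=1,suppress=True)
s=cv2.imread("pics/side0.png");t=cv2.imread("pics/top0.png")
def blobs(im,x,y,w,h,f,mn):
    hsv=cv2.cvtColor(im[y:y+h,x:x+w],cv2.COLOR_BGR2HSV).astype(int);m=f(hsv).astype(np.uint8)
    cs=cv2.findContours(m,cv2.RETR_EXTERNAL,cv2.CHAIN_APPROX_NONE)[0]
    return [c+[x,y] for c in cs if cv2.contourArea(c)>mn]
br=lambda h:(h[...,2]>135)&(h[...,1]<60)
ell=[]
for n,im,b in (("side",s,(280,225,35,25)),("top",t,(335,187,35,28))):
    for c in blobs(im,*b,br,60):
        e=cv2.fitEllipse(cv2.convexHull(c));print(n,"anvil",e,plane(n,e[0],80)); ell.append(e[0])
print("tri anvil",tri(ell[0],ell[-1]))
# handle
for n,im,b in (("top",t,(395,175,55,40)),):
    for c in blobs(im,*b,lambda h:(h[...,2]<70)&(h[...,1]<90),40):
        r=cv2.minAreaRect(c);bx=cv2.boxPoints(r)
        k=[(bx[i]+bx[(i+1)%4])/2 for i in range(4)]
        k=[k[0],k[2]] if np.hypot(*(k[0]-k[2]))>np.hypot(*(k[1]-k[3])) else [k[1],k[3]]
        a,b2=[plane(n,p,339) for p in k];print("handle",r,a,b2,np.linalg.norm(a-b2),(a+b2)/2)
for n,im,b in (("side",s,(285,365,40,42)),("top",t,(183,265,32,28)) ):
    for c in blobs(im,*b,br,30): print(n,"cart",cv2.boundingRect(c),cv2.fitEllipse(c))
# blue foot
for c in blobs(t,310,120,90,125,lambda h:(abs(h[...,0]-110)<12)&(h[...,1]>120),300):
    print(cv2.approxPolyDP(c,3,True)[:,0].tolist())
print("boss tri",tri((305.5,377),(194.7,279.2)))
print("stand",[plane("top",p,60) for p in ((186,211),(284,206),(287,289),(188,293))])
E
```

```text
side anvil ((297.94818115234375, 236.66250610351562), (14.302682876586914, 20.150270462036133), 89.9272689819336) [634.9 -68.5  80. ]
top anvil ((354.8192138671875, 203.58056640625), (10.166818618774414, 17.280380249023438), 37.363243103027344) [627.8 -77.5  80. ]
tri anvil (array([634. , -77. ,  71.5]), np.float64(9.372480791982191))
handle ((422.20001220703125, 196.89999389648438), (42.69074630737305, 11.067970275878906), 18.434947967529297) [ 605.6 -153.1  339. ] [ 574.7 -237.7  339. ] 90.06095421019786 [ 590.1 -195.4  339. ]
side cart (296, 389, 22, 15) ((305.73773193359375, 393.3998718261719), (18.763141632080078, 20.819374084472656), 90.0400619506836)
side cart (296, 370, 19, 17) ((305.1072998046875, 377.8049621582031), (16.19052505493164, 17.728809356689453), 86.53911590576172)
top cart (188, 273, 14, 13) ((194.5200653076172, 279.0215759277344), (12.341354370117188, 12.644572257995605), 103.63993072509766)
[[368, 135], [363, 138], [345, 184], [343, 177], [350, 163], [341, 159], [321, 212], [325, 218], [319, 219], [362, 236], [359, 231], [367, 227], [386, 175], [377, 168], [385, 142]]
boss tri (array([436.3, 332.6, 132.3]), np.float64(0.17322570413881905))
stand [array([621.6, 374.5,  60. ]), array([629.3, 112. ,  60. ]), array([406.7, 107.8,  60. ]), array([403.1, 367.5,  60. ])]
```

Boss top triangulates to z = 132 (134 expected), with the cartridge at about (436,332). The press comes out at about (633,-68) with yaw about -0.35. I'll swing the arm over to the stand, staying clear of the press and lamp.

Request:
play_rows([
  {"tx": 0.0755, "ty": -0.0566, "tz": -0.025, "gripper": 0},
  {"tx": 0.0755, "ty": -0.0566, "tz": -0.025, "gripper": 0},
  {"tx": 0.0755, "ty": -0.0566, "tz": -0.025, "gripper": 0},
  {"tx": 0.0755, "ty": -0.0566, "tz": -0.025, "gripper": 0},
  {"tx": 0.0755, "ty": -0.0566, "tz": -0.025, "gripper": 0},
  {"tx": 0.0755, "ty": -0.0566, "tz": -0.025, "gripper": 0},
  {"tx": 0.0755, "ty": -0.0566, "tz": -0.025, "gripper": 0},
  {"tx": 0.0755, "ty": -0.0566, "tz": -0.025, "gripper": 0},
])

```text
invalid input at $.rows[0]: expected keys tx, ty, tz, wx, wy, wz, gripper
```

Request:
play_rows([
  {"tx": 0.0755, "ty": -0.0566, "tz": -0.025, "gripper": 0},
  {"tx": 0.0755, "ty": -0.0566, "tz": -0.025, "gripper": 0},
  {"tx": 0.0755, "ty": -0.0566, "tz": -0.025, "gripper": 0},
  {"tx": 0.0755, "ty": -0.0566, "tz": -0.025, "gripper": 0},
  {"tx": 0.0755, "ty": -0.0566, "tz": -0.025, "gripper": 0},
  {"tx": 0.0755, "ty": -0.0566, "tz": -0.025, "gripper": 0},
  {"tx": 0.0755, "ty": -0.0566, "tz": -0.025, "gripper": 0},
  {"tx": 0.0755, "ty": -0.0566, "tz": -0.025, "gripper": 0},
])

```text
invalid input at $.rows[0]: expected keys tx, ty, tz, wx, wy, wz, gripper
```

Request:
play_rows([
  {"tx": 0.065, "ty": -0.137, "gripper": 0},
  {"tx": 0.065, "ty": -0.137, "gripper": 0},
  {"tx": 0.065, "ty": -0.137, "gripper": 0},
  {"tx": 0.065, "ty": -0.137, "gripper": 0},
  {"tx": 0.065, "ty": -0.137, "gripper": 0},
  {"tx": 0.065, "ty": -0.137, "gripper": 0},
  {"tx": 0.065, "ty": -0.137, "gripper": 0},
  {"tx": 0.065, "ty": -0.137, "gripper": 0},
])

```text
invalid input at $.rows[0]: expected keys tx, ty, tz, wx, wy, wz, gripper
```

Request:
play_rows([
  {"tx": -0.011, "ty": -0.14, "tz": 0.015, "gripper": 0},
  {"tx": -0.011, "ty": -0.14, "tz": 0.015, "gripper": 0},
  {"tx": -0.011, "ty": -0.14, "tz": 0.015, "gripper": 0},
  {"tx": -0.011, "ty": -0.14, "tz": 0.015, "gripper": 0},
  {"tx": -0.011, "ty": -0.14, "tz": 0.015, "gripper": 0},
  {"tx": -0.011, "ty": -0.14, "tz": 0.015, "gripper": 0},
  {"tx": -0.011, "ty": -0.14, "tz": 0.015, "gripper": 0},
  {"tx": -0.011, "ty": -0.14, "tz": 0.015, "gripper": 0},
])

```text
invalid input at $.rows[0]: expected keys tx, ty, tz, wx, wy, wz, gripper
```

```bash
python3 - <<'E'
import cv2,numpy as np
from h import *
np.set_printoptions(precision=1,suppress=True)
t=cv2.imread("pics/top0.png")
g=t[187:216,335:372];h=cv2.cvtColor(g,cv2.COLOR_BGR2HSV)
m=((h[...,1]<70)&(h[...,2]>75)).astype(np.uint8)
for c in cv2.findContours(m,cv2.RETR_EXTERNAL,cv2.CHAIN_APPROX_NONE)[0]:
    if cv2.contourArea(c)>60:
        c=c+[335,187];print(cv2.boundingRect(c),cv2.minEnclosingCircle(c))
for o,yaw in (((633,-68),-.35),):
    f=press(o,yaw)
    pts={"anvil":(0,0,80),"footFL":(-70,70,18),"footFR":(-70,-70,18),"headFL":(-18,28,306),"headFR":(-18,-28,306),"headBR":(78,-28,306),"handle":(5,-135,339),"ramtip":(0,0,177)}
    for k,v in pts.items(): print(k,f(v),"side",proj("side",f(v))[0],"top",proj("top",f(v))[0])
from station import telemetry
s=telemetry.get_state();print(s["time"],s["q"],s["tool_pos"],s["eef_rot"])
im=cams.grab_frame("side");cv2.imwrite("pics/side1.png",im[:,:,::-1])
E
```

```text
(341, 187, 25, 25) ((353.28271484375, 199.1156005859375), 13.217336654663086)
anvil [633. -68.  80.] side [298.5 237. ] top [351.2 201.8]
footFL [591.2  21.8  18. ] side [299.9 280.2] top [317.6 221.5]
footFR [ 543.2 -109.8   18. ] side [335.  251.6] top [365.4 237.5]
headFL [625.7 -35.5 306. ] side [291.9 177.2] top [345.1 185.6]
headFR [606.5 -88.1 306. ] side [308.6 166.4] top [369.4 193.7]
headBR [ 696.7 -121.   306. ] side [280.2 150.7] top [382.7 153.3]
handle [ 591.4 -196.5  339. ] side [331.4 132.2] top [422.7 196.3]
ramtip [633. -68. 177.] side [297.1 209.8] top [354.5 194.2]
0.1 [70.  29.9 -2.1 91.7  1.2 58.5 -6.5] [ 171.9 -600.6  230.8] [-179.9    0.    16. ]
```

Request:
play_rows([
  {"tx": 0.0755, "ty": -0.0566, "tz": -0.025, "wx": 0, "wy": 0, "wz": 0, "gripper": 0},
  {"tx": 0.0755, "ty": -0.0566, "tz": -0.025, "wx": 0, "wy": 0, "wz": 0, "gripper": 0},
  {"tx": 0.0755, "ty": -0.0566, "tz": -0.025, "wx": 0, "wy": 0, "wz": 0, "gripper": 0},
  {"tx": 0.0755, "ty": -0.0566, "tz": -0.025, "wx": 0, "wy": 0, "wz": 0, "gripper": 0},
  {"tx": 0.0755, "ty": -0.0566, "tz": -0.025, "wx": 0, "wy": 0, "wz": 0, "gripper": 0},
  {"tx": 0.0755, "ty": -0.0566, "tz": -0.025, "wx": 0, "wy": 0, "wz": 0, "gripper": 0},
  {"tx": 0.0755, "ty": -0.0566, "tz": -0.025, "wx": 0, "wy": 0, "wz": 0, "gripper": 0},
  {"tx": 0.0755, "ty": -0.0566, "tz": -0.025, "wx": 0, "wy": 0, "wz": 0, "gripper": 0},
])

```text
time: 0.82
tool_pos: [286.5, -449.4, 281.5]
eef_rot: [-180.0, 0.0, 16.0]
contact_force: [-0.0, -0.2, 0.4]
width: 85.5
finger_force: 0.0
```

Request:
play_rows([
  {"tx": 0.0755, "ty": -0.0566, "tz": -0.025, "wx": 0, "wy": 0, "wz": 0, "gripper": 0},
  {"tx": 0.0755, "ty": -0.0566, "tz": -0.025, "wx": 0, "wy": 0, "wz": 0, "gripper": 0},
  {"tx": 0.0755, "ty": -0.0566, "tz": -0.025, "wx": 0, "wy": 0, "wz": 0, "gripper": 0},
  {"tx": 0.0755, "ty": -0.0566, "tz": -0.025, "wx": 0, "wy": 0, "wz": 0, "gripper": 0},
  {"tx": 0.0755, "ty": -0.0566, "tz": -0.025, "wx": 0, "wy": 0, "wz": 0, "gripper": 0},
  {"tx": 0.0755, "ty": -0.0566, "tz": -0.025, "wx": 0, "wy": 0, "wz": 0, "gripper": 0},
  {"tx": 0.0755, "ty": -0.0566, "tz": -0.025, "wx": 0, "wy": 0, "wz": 0, "gripper": 0},
  {"tx": 0.0755, "ty": -0.0566, "tz": -0.025, "wx": 0, "wy": 0, "wz": 0, "gripper": 0},
])

```text
time: 1.48
tool_pos: [400.5, -299.0, 331.5]
eef_rot: [-180.0, 0.0, 16.0]
contact_force: [-0.2, -0.8, 0.7]
width: 85.2
finger_force: 0.0
```

```bash
python3 -c "
from station import telemetry
s=telemetry.get_state();print(s['time'],s['q'],s['tool_pos'],s['eef_rot'])"
```

```text
1.4833 [ 39.08521664  12.90388545 -11.04857606 102.02625253   2.70286833
  65.33669551 -46.84757084] [ 400.47814239 -299.03661564  331.54394649] [-1.79994529e+02  1.03786413e-02  1.59724243e+01]
```

Request:
play_rows([
  {"tx": 0.065, "ty": -0.137, "tz": 0, "wx": 0, "wy": 0, "wz": -0.015, "gripper": 0},
  {"tx": 0.065, "ty": -0.137, "tz": 0, "wx": 0, "wy": 0, "wz": -0.015, "gripper": 0},
  {"tx": 0.065, "ty": -0.137, "tz": 0, "wx": 0, "wy": 0, "wz": -0.015, "gripper": 0},
  {"tx": 0.065, "ty": -0.137, "tz": 0, "wx": 0, "wy": 0, "wz": -0.015, "gripper": 0},
  {"tx": 0.065, "ty": -0.137, "tz": 0, "wx": 0, "wy": 0, "wz": -0.015, "gripper": 0},
  {"tx": 0.065, "ty": -0.137, "tz": 0, "wx": 0, "wy": 0, "wz": -0.015, "gripper": 0},
  {"tx": 0.065, "ty": -0.137, "tz": 0, "wx": 0, "wy": 0, "wz": -0.015, "gripper": 0},
  {"tx": 0.065, "ty": -0.137, "tz": 0, "wx": 0, "wy": 0, "wz": -0.015, "gripper": 0},
])

```text
time: 2.15
tool_pos: [424.4, 3.5, 331.4]
eef_rot: [180.0, -0.0, 26.8]
contact_force: [1.7, -0.4, -0.5]
width: 85.5
finger_force: 0.0
```

Request:
play_rows([
  {"tx": 0.03, "ty": -0.135, "tz": 0.015, "wx": 0, "wy": 0, "wz": -0.014, "gripper": 0},
  {"tx": 0.03, "ty": -0.135, "tz": 0.015, "wx": 0, "wy": 0, "wz": -0.014, "gripper": 0},
  {"tx": 0.03, "ty": -0.135, "tz": 0.015, "wx": 0, "wy": 0, "wz": -0.014, "gripper": 0},
  {"tx": 0.03, "ty": -0.135, "tz": 0.015, "wx": 0, "wy": 0, "wz": -0.014, "gripper": 0},
  {"tx": 0.03, "ty": -0.135, "tz": 0.015, "wx": 0, "wy": 0, "wz": -0.014, "gripper": 0},
  {"tx": 0.03, "ty": -0.135, "tz": 0.015, "wx": 0, "wy": 0, "wz": -0.014, "gripper": 0},
  {"tx": 0.03, "ty": -0.135, "tz": 0.015, "wx": 0, "wy": 0, "wz": -0.014, "gripper": 0},
  {"tx": 0.03, "ty": -0.135, "tz": 0.015, "wx": 0, "wy": 0, "wz": -0.014, "gripper": 0},
])

```text
time: 2.82
tool_pos: [335.5, 264.8, 301.2]
eef_rot: [180.0, -0.0, 36.9]
contact_force: [1.6, 0.9, 0.3]
width: 85.6
finger_force: 0.0
```

```bash
cat >> h.py <<'E'
from scipy.spatial.transform import Rotation as Ro
from station import telemetry
def tool(t,a):  # tilt from vertical, azimuth of pointing
    return Ro.from_euler("xyz",[180,0,a],degrees=True)*Ro.from_euler("y",t,degrees=True)
def go(p,R,show=True):
    s=telemetry.get_state();R0=Ro.from_euler("xyz",s["eef_rot"],degrees=True)
    d=np.array(p)-s["tool_pos"]
    np.set_printoptions(precision=4,suppress=True)
    print("t",s["time"],"q",s["q"].round(1),"pos",s["tool_pos"].round(1))
    print("world d",d.round(1),"w/(pi/2)",(R0.inv()*R).as_rotvec()/(np.pi/2))
    print("now-axes T/250",R0.inv().apply(d)/250,"  after-turn T/250",R.inv().apply(d)/250)
E
python3 - <<'E'
from h import *
R=tool(48,37);g=np.array([436,332,60+30.]);z=R.apply([0,0,1])
go(g+z*19-z*110,R)
E
```

```text
t 2.8167 q [  -8.3    9.9  -42.6  112.6    7.7   60.2 -107.4] pos [335.5 264.8 301.2]
world d [  46.5   26.5 -150.3] w/(pi/2) [ 0.0006  0.5332 -0.0011]
now-axes T/250 [0.2123 0.0267 0.6013]   after-turn T/250 [-0.3047  0.0271  0.5602]
```

Request:
play_rows([
  {"tx": 0, "ty": 0, "tz": 0, "wx": 0, "wy": 0.0667, "wz": 0, "gripper": 0},
  {"tx": 0, "ty": 0, "tz": 0, "wx": 0, "wy": 0.0667, "wz": 0, "gripper": 0},
  {"tx": 0, "ty": 0, "tz": 0, "wx": 0, "wy": 0.0667, "wz": 0, "gripper": 0},
  {"tx": 0, "ty": 0, "tz": 0, "wx": 0, "wy": 0.0667, "wz": 0, "gripper": 0},
  {"tx": 0, "ty": 0, "tz": 0, "wx": 0, "wy": 0.0667, "wz": 0, "gripper": 0},
  {"tx": 0, "ty": 0, "tz": 0, "wx": 0, "wy": 0.0667, "wz": 0, "gripper": 0},
  {"tx": 0, "ty": 0, "tz": 0, "wx": 0, "wy": 0.0667, "wz": 0, "gripper": 0},
  {"tx": 0, "ty": 0, "tz": 0, "wx": 0, "wy": 0.0667, "wz": 0, "gripper": 0},
])

```text
time: 3.48
tool_pos: [334.8, 271.3, 308.0]
eef_rot: [-179.0, -37.7, 36.9]
contact_force: [-1.1, 0.3, -0.5]
width: 85.3
finger_force: 0.0
```

```bash
python3 - <<'E'
from h import *
R=tool(48,37);g=np.array([436,332,60+30.]);z=R.apply([0,0,1])
go(g+z*19-z*110,R)
E
```

```text
t 3.4833 q [  6.  -11.1 -49.7 139.2 -20.8  11.1 -79.7] pos [334.8 271.3 308. ]
world d [  47.1   20.  -157.1] w/(pi/2) [-0.0109  0.1143 -0.0018]
now-axes T/250 [-0.227   0.0605  0.6177]   after-turn T/250 [-0.3339  0.0496  0.5681]
```

The radial tilt runs into the j4 and j6 limits. j5's range (-72 to 252) suggests a flipped wrist, so I'll identify the kinematics from the readings and plan with IK.

```bash
cat > kin.py <<'E'
import numpy as np, itertools
from scipy.spatial.transform import Rotation as Ro
from scipy.optimize import least_squares
LO=np.array([-166.77,-17.47,-85.68,9.62,-72.42,9.2,-144.41]);HI=np.array([166.77,122.26,81.53,139.38,252.41,110.78,144.41])
def fk(q,k,sg):
    d,L1,L2,L3,a1,a2,a3,o1,o7=k
    z=lambda a:Ro.from_euler("z",a,degrees=True);y=lambda a:Ro.from_euler("y",a,degrees=True)
    R=z(sg[0]*q[0]+o1);p=np.array([0,0,d])
    R=R*y(q[1])*z(sg[1]*q[2]);p=p+R.apply([a1,0,L1])
    R=R*y(q[3]);p=p+R.apply([a2,0,0])
    R=R*z(sg[2]*q[4]);p=p+R.apply([0,0,L2])
    R=R*y(q[5]);p=p+R.apply([a3,0,0])
    R=R*z(sg[3]*q[6]+o7);return p+R.apply([0,0,L3]),R
E
cat > data.py <<'E'
D=[([70.004,29.911,-2.081,91.672,1.212,58.504,-6.462],[171.875,-600.558,230.711],[-179.934,.003,15.972]),
([39.085,12.904,-11.049,102.026,2.703,65.337,-46.848],[400.478,-299.037,331.544],[-179.9945,.0104,15.9724])]
from station import telemetry
s=telemetry.get_state();D.append((s["q"],s["tool_pos"],s["eef_rot"]))
D.append(([-8.3,9.9,-42.6,112.6,7.7,60.2,-107.4],[335.5,264.8,301.2],[180,0,36.9]))
E
python3 - <<'E'
from kin import *
from data import D
best=[]
for sg in itertools.product([1,-1],repeat=4):
  for o1,o7 in itertools.product([0,180],[0,90,180,270]):
    def f(k):
        r=[]
        for q,p,e in D:
            P,R=fk(q,k,sg);r+=list(P-p)+list((R.inv()*Ro.from_euler("xyz",e,degrees=True)).as_rotvec()*500)
        r+=list(np.array(k[4:7])*.01);return r
    s=least_squares(f,[350,420,400,250,0,0,0,o1,o7],max_nfev=60);best.append((s.cost,sg,s.x.round(2)))
best.sort(key=lambda b:b[0])
for b in best[:4]:print(b)
E
```

```text
(np.float64(630.4404347051028), (-1, -1, -1, -1), array([ 2.8753e+02,  5.5440e+02,  4.1058e+02,  3.3254e+02, -2.6070e+01,
        5.5000e-01, -2.5340e+01, -5.6200e+00,  8.4680e+01]))
(np.float64(630.4404347107264), (-1, -1, -1, -1), array([ 2.8753e+02,  5.5440e+02,  4.1058e+02,  3.3254e+02, -2.6070e+01,
        5.5000e-01, -2.5340e+01, -5.6200e+00,  8.4680e+01]))
(np.float64(630.4404347183266), (-1, -1, -1, -1), array([ 2.8753e+02,  5.5440e+02,  4.1058e+02,  3.3254e+02, -2.6070e+01,
        5.5000e-01, -2.5340e+01, -5.6200e+00,  8.4680e+01]))
(np.float64(630.4404347433772), (-1, -1, -1, -1), array([ 2.8754e+02,  5.5440e+02,  4.1058e+02,  3.3254e+02, -2.6070e+01,
        5.5000e-01, -2.5340e+01, -5.6200e+00,  8.4680e+01]))
```

```bash
cat > kin.py <<'E'
import numpy as np
from scipy.spatial.transform import Rotation as Ro
from scipy.optimize import least_squares
LO=np.array([-166.77,-17.47,-85.68,9.62,-72.42,9.2,-144.41]);HI=np.array([166.77,122.26,81.53,139.38,252.41,110.78,144.41])
def fk(q,k):
    d,L1,L2,L3,a0,b0,a1,b1,a2,b2,a3,b3,o7=k
    z=lambda a:Ro.from_euler("z",-a,degrees=True);y=lambda a:Ro.from_euler("y",a,degrees=True)
    R=z(q[0]);p=R.apply([a0,b0,d])
    R=R*y(q[1])*z(q[2]);p=p+R.apply([a1,b1,L1])
    R=R*y(q[3])*z(q[4]);p=p+R.apply([a2,b2,L2])
    R=R*y(q[5]);p=p+R.apply([a3,b3,0])
    R=R*z(q[6]-o7);return p+R.apply([0,0,L3]),R
E
python3 - <<'E'
from kin import *
from data import D
for o in (90,):
    def f(k):
        r=[]
        for q,p,e in D:
            P,R=fk(q,k);r+=list(P-p)+list((R.inv()*Ro.from_euler("xyz",e,degrees=True)).as_rotvec()*500)
        return r+list(k[4:12]*.003)
    s=least_squares(f,[350,420,400,250,0,0,0,0,0,0,0,0,o])
    print(s.cost,s.x.round(2));print(np.array(f(s.x)).round(1)[:24].reshape(4,6))
    np.save("k.npy",s.x)
E
```

```text
0.4165366297136717 [ 3.2046e+02  5.2951e+02  4.2162e+02  3.2708e+02  5.8000e-01 -2.1960e+01
  4.0000e-02 -4.0390e+01  2.6000e-01  1.6200e+00  1.0900e+00  1.6200e+00
  9.0000e+01]
[[ 0.   0.   0.   0.  -0.  -0. ]
 [-0.  -0.  -0.  -0.   0.  -0. ]
 [-0.   0.  -0.  -0.  -0.  -0. ]
 [-0.   0.   0.  -0.3 -0.9  0. ]]
```

```bash
cat >> kin.py <<'E'
K=np.load("k.npy")
def ik(p,R,q0,reg=0.02,qr=None):
    qr=(LO+HI)/2 if qr is None else qr
    def f(q):
        P,Q=fk(q,K);return np.r_[(P-p)/1.,(Q.inv()*R).as_rotvec()*300,reg*(q-qr)]
    s=least_squares(f,np.clip(q0,LO+1.5,HI-1.5),bounds=(LO+1,HI-1),max_nfev=80)
    return s.x,np.linalg.norm(f(s.x)[:3])+np.linalg.norm(f(s.x)[3:6])
def tool(t,a,flip=0):
    return Ro.from_euler("xyz",[180,0,a],degrees=True)*Ro.from_euler("y",t,degrees=True)*Ro.from_euler("z",180*flip,degrees=True)
E
python3 - <<'E'
from kin import *
from station import telemetry
rng=np.random.default_rng(0)
def best(g,t,a,fl):
    R=tool(t,a,fl);z=R.apply([0,0,1]);out=None
    for q5 in (0,60,120,180,200):
      for _ in range(2):
        q0=np.array([rng.uniform(-40,40),rng.uniform(0,60),rng.uniform(-50,50),110,q5,40,rng.uniform(-110,110)])
        q,e=ik(np.array(g)+z*16,R,q0,.01)
        if e<2:
            m=np.min(np.r_[q-LO,HI-q])
            if out is None or m>out[0]:out=(m,q.round(0))
    return out
for nm,g,azs in (("place",(634,-68,110),(-65,-45,-20,0,20)),("pick",(436,332,90),(-40,0,40,80,120))):
  for t in (35,48):
    for a in azs:
      for fl in (0,1):
        b=best(g,t,a,fl)
        if b: print(nm,t,a,fl,round(b[0]),b[1])
E
```

```text
place 35 -65 0 10 [  5.  43. -30. 107.  72.  59. 134.]
place 35 -65 1 32 [ -5.  41. -15. 107.  66.  50. -43.]
place 35 -45 0 5 [ -0.  38. -18. 115.  83.  40. 140.]
place 35 -45 1 24 [  0.  38. -19. 115.  83.  41. -40.]
place 35 -20 0 2 [-23.  38.  21. 124. 161.  11.  80.]
place 35 -20 1 18 [ 16.  37. -30. 121. 107.  32. -34.]
place 35 0 0 5 [ -1.  35.   2. 124. 184.  14.  86.]
place 35 0 1 15 [ 31.  40. -41. 122. 118.  24. -17.]
place 35 20 0 5 [-29.  54.  56. 123. 247.  57.  32.]
place 35 20 1 1 [ 40.  42. -44. 118. 109.  10.  16.]
place 48 -65 0 23 [ -8.  45. -19. 109.  79.  63. 122.]
place 48 -65 1 30 [-12.  45. -13. 109.  76.  60. -58.]
place 48 -45 0 18 [-20.  41.   1. 121.  99.  42. 114.]
place 48 -45 1 19 [ -2.  42. -23. 120. 100.  56. -60.]
place 48 -20 0 8 [-23.  41.  17. 131. 155.  35.  82.]
place 48 -20 1 11 [ 20.  44. -39. 128. 129.  54. -52.]
place 48 0 0 7 [ -8.  40.  10. 132. 187.  40.  80.]
place 48 0 1 10 [ 41.  50. -54. 129. 144.  45. -33.]
place 48 20 0 12 [  2.  41.  12. 128. 223.  43.  71.]
place 48 20 1 15 [ 58.  58. -65. 124. 141.  26.   0.]
pick 35 -40 0 29 [-
[... 251 characters left out ...]
5 40 1 5 [ -2.  45. -58. 134. 122.  43. -24.]
pick 35 80 0 11 [  19.   55.  -67.  125.   88.   21. -118.]
pick 35 80 1 1 [ 13.  48. -57. 125.  90.  10.  58.]
pick 35 120 0 27 [ 14.  55. -57. 108.  15.  36. -11.]
pick 35 120 1 6 [ -17.   42.  -12.  110.  -44.   41. -138.]
pick 48 -40 0 29 [-57.  47. -15. 110.  63.  68. 111.]
pick 48 -40 1 29 [-50.  48. -25. 110.  67.  74. -71.]
pick 48 0 0 7 [-54.  42. -17. 133. 106.  56. 103.]
pick 48 0 1 8 [-34.  48. -44. 132. 105.  74. -68.]
pick 48 80 0 8 [-22.  42.  -2. 132. 242.  43.  83.]
pick 48 80 1 4 [ 25.  61. -66. 129. 133.  13.  27.]
pick 48 120 0 29 [ 18.  61. -56. 106.  -1.  38.   9.]
pick 48 120 1 16 [  -7.   48.  -17.  108.  -50.   48. -129.]
```

```bash
cat >> kin.py <<'E'
from scipy.spatial.transform import Slerp
def sim(q,wps):
    """wps: (pos,R,nrows); prints trace of local tracking"""
    p,R=fk(q,K)
    for P,Q,n in wps:
        sl=Slerp([0,1],Ro.concatenate([R,Q]));mx=0;me=0;mm=99
        for i in range(1,n+1):
            qn,e=ik(p+(P-p)*i/n,sl(i/n),q,.02,q)
            mx=max(mx,np.max(abs(qn-q)/np.array([6.3,6.3,8,8,10,10,10])));q=qn;me=max(me,e);mm=min(mm,np.min(np.r_[q-LO,HI-q]))
        d=P-p;w=(R.inv()*Q).as_rotvec()/(np.pi/2)
        print("end q",q.round(0),"speed",round(mx,2),"err",round(me,1),"margin",round(mm,1))
        print("   n",n,"T(start axes)/row",(R.inv().apply(d)/250/n).round(4),"T(end axes)/row",(Q.inv().apply(d)/250/n).round(4),"W/row",(w/n).round(4))
        p,R=P,Q
    return q
E
python3 - <<'E'
from kin import *
from station import telemetry
s=telemetry.get_state()
A=np.array
R=tool(48,-38,1);z=R.apply([0,0,1]);g=A([436,332,90.]);G=g+16*z;pre=G-110*z
RC=tool(0,36.9);RD=tool(0,142)
q=sim(s["q"],[(A([335,268,305.]),RC,8),(A([360,330,300.]),RC,4),(A([360,330,300.]),RD,16),(A([360,330,300.]),R,8),(pre,R,8),(G,R,8)])
E
```

```text
end q [   5.   13.  -60.  111.   13.   62. -113.] speed 0.82 err 0.0 margin 3.9
   n 8 T(start axes)/row [-0.0016  0.0014  0.0006] T(end axes)/row [-0.0009  0.0014  0.0015] W/row [-0.0014 -0.0524  0.0005]
end q [  -5.   21.  -57.  104.   19.   65. -122.] speed 0.42 err 0.0 margin 22.9
   n 4 T(start axes)/row [ 0.0572 -0.0346  0.005 ] T(end axes)/row [ 0.0572 -0.0346  0.005 ] W/row [0. 0. 0.]
end q [  8.  34. -84. 104.  35.  75. -32.] speed 0.58 err 0.0 margin 1.9
   n 16 T(start axes)/row [0. 0. 0.] T(end axes)/row [0. 0. 0.] W/row [ 0.     0.    -0.073]
end q [-33.  34. -62. 109.  59. 102. -63.] speed 0.89 err 0.0 margin 4.2
   n 8 T(start axes)/row [0. 0. 0.] T(end axes)/row [0. 0. 0.] W/row [ 0.     -0.0667 -0.    ]
end q [-40.  51. -55. 107.  69.  98. -73.] speed 0.33 err 0.0 margin 9.7
   n 8 T(start axes)/row [0.0584 0.0242 0.0451] T(end axes)/row [0.0584 0.0242 0.0451] W/row [0. 0. 0.]
end q [-34.  56. -50. 110.  78.  92. -74.] speed 0.12 err 0.0 margin 13.8
   n 8 T(start axes)/row [ 0.    -0.     0.055] T(end axes)/row [ 0.    -0.     0.055] W/row [0. 0. 0.]
```

Request:
play_rows([
  {"tx": 0, "ty": 0, "tz": 0, "wx": 0, "wy": -0.0524, "wz": 0, "gripper": 0},
  {"tx": 0, "ty": 0, "tz": 0, "wx": 0, "wy": -0.0524, "wz": 0, "gripper": 0},
  {"tx": 0, "ty": 0, "tz": 0, "wx": 0, "wy": -0.0524, "wz": 0, "gripper": 0},
  {"tx": 0, "ty": 0, "tz": 0, "wx": 0, "wy": -0.0524, "wz": 0, "gripper": 0},
  {"tx": 0, "ty": 0, "tz": 0, "wx": 0, "wy": -0.0524, "wz": 0, "gripper": 0},
  {"tx": 0, "ty": 0, "tz": 0, "wx": 0, "wy": -0.0524, "wz": 0, "gripper": 0},
  {"tx": 0, "ty": 0, "tz": 0, "wx": 0, "wy": -0.0524, "wz": 0, "gripper": 0},
  {"tx": 0, "ty": 0, "tz": 0, "wx": 0, "wy": -0.0524, "wz": 0, "gripper": 0},
])

```text
time: 4.15
tool_pos: [335.4, 269.9, 306.8]
eef_rot: [-179.1, 0.5, 37.4]
contact_force: [-0.5, -1.4, 1.1]
width: 85.6
finger_force: 0.0
```

Request:
play_rows([
  {"tx": 0.057, "ty": -0.035, "tz": 0.005, "wx": 0, "wy": 0, "wz": 0, "gripper": 0},
  {"tx": 0.057, "ty": -0.035, "tz": 0.005, "wx": 0, "wy": 0, "wz": 0, "gripper": 0},
  {"tx": 0.057, "ty": -0.035, "tz": 0.005, "wx": 0, "wy": 0, "wz": 0, "gripper": 0},
  {"tx": 0.057, "ty": -0.035, "tz": 0.005, "wx": 0, "wy": 0, "wz": 0, "gripper": 0},
  {"tx": 0, "ty": 0, "tz": 0, "wx": 0, "wy": 0, "wz": -0.065, "gripper": 0},
  {"tx": 0, "ty": 0, "tz": 0, "wx": 0, "wy": 0, "wz": -0.065, "gripper": 0},
  {"tx": 0, "ty": 0, "tz": 0, "wx": 0, "wy": 0, "wz": -0.065, "gripper": 0},
  {"tx": 0, "ty": 0, "tz": 0, "wx": 0, "wy": 0, "wz": -0.065, "gripper": 0},
])

```text
time: 4.82
tool_pos: [358.6, 332.9, 302.0]
eef_rot: [-179.1, -0.1, 61.2]
contact_force: [-0.2, 0.6, 0.2]
width: 85.4
finger_force: 0.0
```

Request:
play_rows([
  {"tx": 0, "ty": 0, "tz": 0, "wx": 0, "wy": 0, "wz": -0.065, "gripper": 0},
  {"tx": 0, "ty": 0, "tz": 0, "wx": 0, "wy": 0, "wz": -0.065, "gripper": 0},
  {"tx": 0, "ty": 0, "tz": 0, "wx": 0, "wy": 0, "wz": -0.065, "gripper": 0},
  {"tx": 0, "ty": 0, "tz": 0, "wx": 0, "wy": 0, "wz": -0.065, "gripper": 0},
  {"tx": 0, "ty": 0, "tz": 0, "wx": 0, "wy": 0, "wz": -0.065, "gripper": 0},
  {"tx": 0, "ty": 0, "tz": 0, "wx": 0, "wy": 0, "wz": -0.065, "gripper": 0},
  {"tx": 0, "ty": 0, "tz": 0, "wx": 0, "wy": 0, "wz": -0.065, "gripper": 0},
  {"tx": 0, "ty": 0, "tz": 0, "wx": 0, "wy": 0, "wz": -0.065, "gripper": 0},
])

```text
time: 5.48
tool_pos: [358.8, 332.7, 302.0]
eef_rot: [-179.5, -0.8, 107.9]
contact_force: [0.5, 0.2, -0.2]
width: 85.4
finger_force: 0.0
```

```bash
cat > plan1.py <<'E'
from kin import *
from station import telemetry
s=telemetry.get_state();print(s["time"],s["q"].round(1),s["tool_pos"].round(1),s["eef_rot"].round(1),fk(s["q"],K)[0].round(1))
A=np.array
R=tool(48,-38,1);z=R.apply([0,0,1]);g=A([436,332,90.]);G=g+16*z;pre=G-110*z
E
python3 - <<'E'
from plan1 import *
q=sim(s["q"],[(A([360,330,300.]),R,16),(pre,R,8),(G,R,8)])
E
```

```text
5.4833 [  7.9  32.1 -80.9 103.8  32.3  73.  -63.7] [358.8 332.7 302. ] [-179.5   -0.8  107.9] [357.9 331.5 300.8]
end q [-31.  36. -65. 109.  60. 103. -64.] speed 0.42 err 0.0 margin 5.9
   n 16 T(start axes)/row [-0.0005  0.0004  0.0002] T(end axes)/row [-0.0003  0.      0.0006] W/row [-0.0101 -0.033  -0.0222]
end q [-39.  52. -57. 107.  70. 100. -74.] speed 0.32 err 0.0 margin 8.0
   n 8 T(start axes)/row [0.0584 0.0242 0.0451] T(end axes)/row [0.0584 0.0242 0.0451] W/row [0. 0. 0.]
end q [-33.  57. -52. 110.  79.  94. -74.] speed 0.12 err 0.0 margin 12.0
   n 8 T(start axes)/row [ 0.    -0.     0.055] T(end axes)/row [ 0.    -0.     0.055] W/row [0. 0. 0.]
```

Request:
play_rows([
  {"tx": 0, "ty": 0, "tz": 0, "wx": -0.016, "wy": -0.053, "wz": -0.0355, "gripper": 0},
  {"tx": 0, "ty": 0, "tz": 0, "wx": -0.016, "wy": -0.053, "wz": -0.0355, "gripper": 0},
  {"tx": 0, "ty": 0, "tz": 0, "wx": -0.016, "wy": -0.053, "wz": -0.0355, "gripper": 0},
  {"tx": 0, "ty": 0, "tz": 0, "wx": -0.016, "wy": -0.053, "wz": -0.0355, "gripper": 0},
  {"tx": 0, "ty": 0, "tz": 0, "wx": -0.016, "wy": -0.053, "wz": -0.0355, "gripper": 0},
  {"tx": 0, "ty": 0, "tz": 0, "wx": -0.016, "wy": -0.053, "wz": -0.0355, "gripper": 0},
  {"tx": 0, "ty": 0, "tz": 0, "wx": -0.016, "wy": -0.053, "wz": -0.0355, "gripper": 0},
  {"tx": 0, "ty": 0, "tz": 0, "wx": -0.016, "wy": -0.053, "wz": -0.0355, "gripper": 0},
])

```text
time: 6.15
tool_pos: [358.7, 333.3, 302.5]
eef_rot: [177.3, 38.7, 133.5]
contact_force: [-0.2, -0.4, 0.1]
width: 85.6
finger_force: 0.0
```

Request:
play_rows([
  {"tx": 0, "ty": 0, "tz": 0, "wx": -0.016, "wy": -0.053, "wz": -0.0355, "gripper": 0},
  {"tx": 0, "ty": 0, "tz": 0, "wx": -0.016, "wy": -0.053, "wz": -0.0355, "gripper": 0},
  {"tx": 0.06, "ty": 0.03, "tz": 0.045, "wx": 0, "wy": 0, "wz": 0, "gripper": 0},
  {"tx": 0.06, "ty": 0.03, "tz": 0.045, "wx": 0, "wy": 0, "wz": 0, "gripper": 0},
  {"tx": 0.06, "ty": 0.03, "tz": 0.045, "wx": 0, "wy": 0, "wz": 0, "gripper": 0},
  {"tx": 0.06, "ty": 0.03, "tz": 0.045, "wx": 0, "wy": 0, "wz": 0, "gripper": 0},
  {"tx": 0.06, "ty": 0.03, "tz": 0.045, "wx": 0, "wy": 0, "wz": 0, "gripper": 0},
  {"tx": 0, "ty": 0, "tz": 0, "wx": 0, "wy": 0, "wz": 0, "gripper": 0},
])

```text
time: 6.82
tool_pos: [375.6, 366.9, 205.6]
eef_rot: [-179.4, 48.2, 142.1]
contact_force: [-0.1, -0.3, -0.2]
width: 85.4
finger_force: 0.0
```

```bash
python3 - <<'E'
from plan1 import *
from station import cams; import cv2
q=sim(s["q"],[(pre,R,8),(G,R,8)])
im=cams.grab_frame("side");cv2.imwrite("pics/side2.png",im[:,:,::-1])
a=cv2.resize(im[260:460,200:460,::-1],(780,600),interpolation=cv2.INTER_CUBIC);cv2.imwrite("pics/crop2.png",a)
E
```

```text
6.8167 [-37.   46.7 -58.9 107.1  66.1 101.2 -70.3] [375.6 366.9 205.6] [-179.4   48.2  142.1] [375.4 364.6 203.5]
end q [-39.  52. -56. 107.  70.  99. -73.] speed 0.1 err 0.0 margin 9.8
   n 8 T(start axes)/row [0.0195 0.006  0.0161] T(end axes)/row [0.0195 0.0058 0.0162] W/row [-0.0007  0.0003  0.0001]
end q [-33.  57. -52. 110.  79.  93. -74.] speed 0.12 err 0.0 margin 12.3
   n 8 T(start axes)/row [ 0.    -0.     0.055] T(end axes)/row [ 0.    -0.     0.055] W/row [0. 0. 0.]
```

View pics/crop2.png

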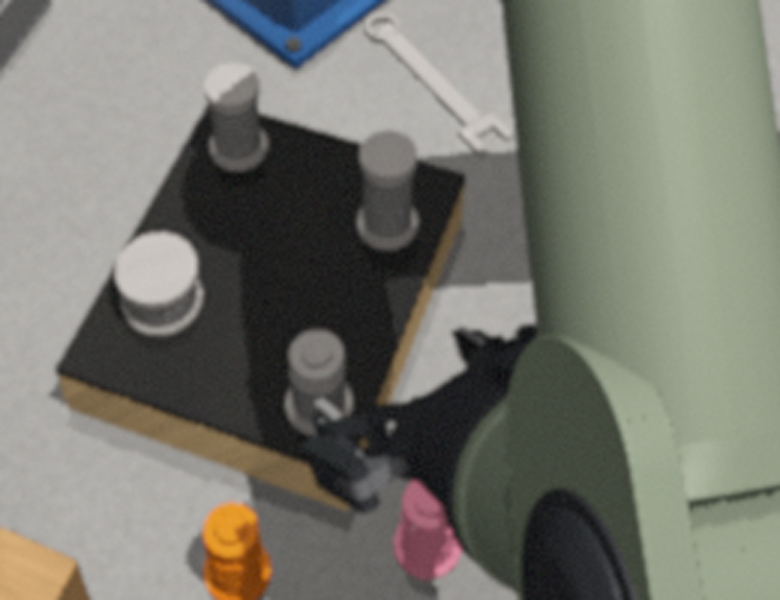

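The open gripper is up and behind the cartridge, pointing at it. In the crop the cartridge is at (318,375), and the orange and pink look-alikes stay below the gripper.

```bash
python3 - <<'E'
import h
from plan1 import *
h.go(pre,R);h.go(G,R);print(pre,G)
E
```

```text
6.8667 [-37.   46.6 -59.  107.1  66.  101.3 -70.2] [375.2 366.8 207.4] [-179.5   48.2  142.1] [375.1 364.5 205.3]
t 6.8667 q [-37.   46.6 -59.  107.1  66.  101.3 -70.2] pos [375.2 366.8 207.4]
world d [  5.7   8.2 -54.5] w/(pi/2) [-0.0054  0.0021  0.0004]
now-axes T/250 [0.1638 0.0413 0.1434]   after-turn T/250 [0.1634 0.04   0.1443]
t 6.8667 q [-37.   46.6 -59.  107.1  66.  101.3 -70.2] pos [375.2 366.8 207.4]
world d [  70.2  -42.1 -128.1] w/(pi/2) [-0.0054  0.0021  0.0004]
now-axes T/250 [0.1653 0.045  0.5834]   after-turn T/250 [0.1634 0.04   0.5843]
[380.953  375.0074 152.8983] [445.3697 324.6796  79.2939]
```

Request:
play_rows([
  {"tx": 0.0205, "ty": 0.0052, "tz": 0.018, "wx": 0, "wy": 0, "wz": 0, "gripper": 0},
  {"tx": 0.0205, "ty": 0.0052, "tz": 0.018, "wx": 0, "wy": 0, "wz": 0, "gripper": 0},
  {"tx": 0.0205, "ty": 0.0052, "tz": 0.018, "wx": 0, "wy": 0, "wz": 0, "gripper": 0},
  {"tx": 0.0205, "ty": 0.0052, "tz": 0.018, "wx": 0, "wy": 0, "wz": 0, "gripper": 0},
  {"tx": 0.0205, "ty": 0.0052, "tz": 0.018, "wx": 0, "wy": 0, "wz": 0, "gripper": 0},
  {"tx": 0.0205, "ty": 0.0052, "tz": 0.018, "wx": 0, "wy": 0, "wz": 0, "gripper": 0},
  {"tx": 0.0205, "ty": 0.0052, "tz": 0.018, "wx": 0, "wy": 0, "wz": 0, "gripper": 0},
  {"tx": 0.0205, "ty": 0.0052, "tz": 0.018, "wx": 0, "wy": 0, "wz": 0, "gripper": 0},
])

```text
time: 7.53
tool_pos: [381.5, 375.5, 153.4]
eef_rot: [-179.7, 48.2, 141.9]
contact_force: [-0.4, 0.2, -0.3]
width: 85.7
finger_force: 0.0
```

Request:
play_rows([
  {"tx": 0, "ty": 0, "tz": 0.045, "wx": 0, "wy": 0, "wz": 0, "gripper": 0},
  {"tx": 0, "ty": 0, "tz": 0.045, "wx": 0, "wy": 0, "wz": 0, "gripper": 0},
  {"tx": 0, "ty": 0, "tz": 0.045, "wx": 0, "wy": 0, "wz": 0, "gripper": 0},
  {"tx": 0, "ty": 0, "tz": 0.045, "wx": 0, "wy": 0, "wz": 0, "gripper": 0},
  {"tx": 0, "ty": 0, "tz": 0.045, "wx": 0, "wy": 0, "wz": 0, "gripper": 0},
  {"tx": 0, "ty": 0, "tz": 0.045, "wx": 0, "wy": 0, "wz": 0, "gripper": 0},
  {"tx": 0, "ty": 0, "tz": 0, "wx": 0, "wy": 0, "wz": 0, "gripper": 0},
  {"tx": 0, "ty": 0, "tz": 0, "wx": 0, "wy": 0, "wz": 0, "gripper": 0},
])

```text
time: 8.2
tool_pos: [421.0, 343.6, 108.8]
eef_rot: [-179.7, 48.2, 141.9]
contact_force: [0.0, 0.6, 0.5]
width: 85.7
finger_force: 0.0
```

```bash
python3 - <<'E'
import h,cv2
from plan1 import *
h.go(G,R)
x=h.cams.grab_frame("side");t=h.cams.grab_frame("top")
a=cv2.resize(x[340:430,250:370,::-1],(400,300),interpolation=cv2.INTER_CUBIC);b=cv2.resize(t[240:330,150:270,::-1],(400,300),interpolation=cv2.INTER_CUBIC)
cv2.imwrite("pics/crop3.png",np.hstack([a,b]))
E
```

```text
8.2 [-34.9  54.8 -53.5 109.4  75.   95.6 -74.3] [421.  343.6 108.8] [-179.7   48.2  141.9] [420.8 340.6 106.7]
t 8.2 q [-34.9  54.8 -53.5 109.4  75.   95.6 -74.3] pos [421.  343.6 108.8]
world d [ 24.4 -18.9 -29.5] w/(pi/2) [-0.0048  0.0022 -0.001 ]
now-axes T/250 [0.0058 0.0016 0.1706]   after-turn T/250 [0.0052 0.0004 0.1706]
```

View pics/crop3.png

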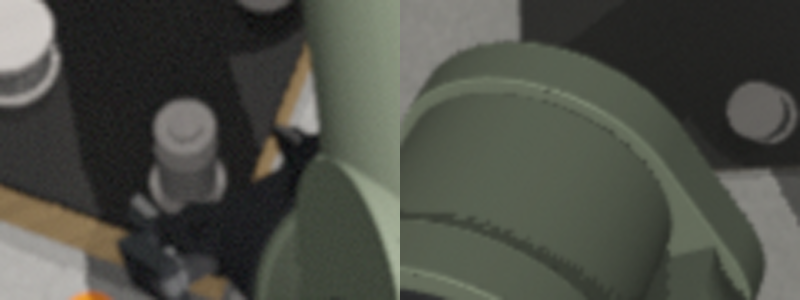

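The fingers straddle the cartridge: the left fingertip is at crop (145,215), the right at (290,140), and the body at (185,160). I'll advance and close.

Request:
play_rows([
  {"tx": 0.001, "ty": 0, "tz": 0.0285, "wx": 0, "wy": 0, "wz": 0, "gripper": 0},
  {"tx": 0.001, "ty": 0, "tz": 0.0285, "wx": 0, "wy": 0, "wz": 0, "gripper": 0},
  {"tx": 0.001, "ty": 0, "tz": 0.0285, "wx": 0, "wy": 0, "wz": 0, "gripper": 0},
  {"tx": 0.001, "ty": 0, "tz": 0.0285, "wx": 0, "wy": 0, "wz": 0, "gripper": 0},
  {"tx": 0.001, "ty": 0, "tz": 0.0285, "wx": 0, "wy": 0, "wz": 0, "gripper": 0},
  {"tx": 0.001, "ty": 0, "tz": 0.0285, "wx": 0, "wy": 0, "wz": 0, "gripper": 0},
  {"tx": 0, "ty": 0, "tz": 0, "wx": 0, "wy": 0, "wz": 0, "gripper": 0},
  {"tx": 0, "ty": 0, "tz": 0, "wx": 0, "wy": 0, "wz": 0, "gripper": 0},
])

```text
time: 8.97
tool_pos: [445.0, 324.6, 79.2]
eef_rot: [-179.7, 48.2, 141.9]
contact_force: [-0.6, 0.1, -0.4]
width: 85.5
finger_force: 0.0
```

Request:
play_rows([
  {"tx": 0, "ty": 0, "tz": 0, "wx": 0, "wy": 0, "wz": 0, "gripper": 0.3},
  {"tx": 0, "ty": 0, "tz": 0, "wx": 0, "wy": 0, "wz": 0, "gripper": 0.4},
  {"tx": 0, "ty": 0, "tz": 0, "wx": 0, "wy": 0, "wz": 0, "gripper": 0.5},
  {"tx": 0, "ty": 0, "tz": 0, "wx": 0, "wy": 0, "wz": 0, "gripper": 0.6},
  {"tx": 0, "ty": 0, "tz": 0, "wx": 0, "wy": 0, "wz": 0, "gripper": 0.8},
  {"tx": 0, "ty": 0, "tz": 0, "wx": 0, "wy": 0, "wz": 0, "gripper": 1},
  {"tx": 0, "ty": 0, "tz": 0, "wx": 0, "wy": 0, "wz": 0, "gripper": 1},
  {"tx": 0, "ty": 0, "tz": 0, "wx": 0, "wy": 0, "wz": 0, "gripper": 1},
], newtons=45)

```text
time: 9.63
tool_pos: [444.8, 325.3, 79.8]
eef_rot: [-179.8, 48.2, 141.9]
contact_force: [-3.5, 0.7, 4.7]
width: 34.7
finger_force: 44.7
```

Gripped at 34.7 mm with 45 N. Next I'll plan the lift and transfer.

```bash
cat > plan2.py <<'E'
from kin import *
import h
from station import telemetry
s=telemetry.get_state()
A=np.array
R1=Ro.from_euler("xyz",s["eef_rot"],degrees=True)
R2=tool(48,-48,1);O=A([634,-68.,0]);z2=R2.apply([0,0,1]);u=A([np.cos(np.radians(-48)),np.sin(np.radians(-48)),0])
# cart axis offset from tcp, in tool frame (grasped at 436,332,60)
off=A([0,0,-16.])
def place(dz,back): return O+A([0,0,110+dz])-R2.apply(off)-u*back
E
python3 - <<'E'
from plan2 import *
p=s["tool_pos"];print(p,place(0,0),place(0,140))
c=fk(s["q"],K)[0]-p
up=p+[0,0,170]
q=sim(s["q"],[(up+c,R1,10),(A([540,60,250.])+c,R1,14),(place(12,140)+c,R2,10),(place(8,0)+c,R2,14),(place(0,0)+c,R2,4)])
E
```

```text
[444.82140328 325.25264403  79.82150501] [641.95617516 -76.83622771  99.2939103 ] [548.27789027  27.20404786  99.2939103 ]
end q [-28.  41. -59. 107.  68.  98. -60.] speed 0.27 err 0.0 margin 12.6
   n 10 T(start axes)/row [-0.0507 -0.0002 -0.0453] T(end axes)/row [-0.0507 -0.0002 -0.0453] W/row [-0. -0. -0.]
end q [  7.  29. -59. 126.  81.  75. -48.] speed 0.41 err 0.0 margin 13.8
   n 14 T(start axes)/row [-0.0455 -0.0426  0.051 ] T(end axes)/row [-0.0455 -0.0426  0.051 ] W/row [0. 0. 0.]
end q [  1.  47. -49. 125.  90.  81. -67.] speed 0.29 err 0.0 margin 13.2
   n 10 T(start axes)/row [ 0.0342 -0.0081  0.045 ] T(end axes)/row [ 0.0332 -0.0063  0.046 ] W/row [0.0079 0.0002 0.0073]
end q [ 13.  47. -43. 118. 100.  71. -55.] speed 0.15 err 0.0 margin 14.6
   n 14 T(start axes)/row [-0.0259 -0.      0.0305] T(end axes)/row [-0.0259 -0.      0.0305] W/row [0. 0. 0.]
end q [ 12.  48. -43. 118. 101.  71. -55.] speed 0.04 err 0.0 margin 21.6
   n 4 T(start axes)/row [0.0059 0.     0.0054] T(end axes)/row [0.0059 0.     0.0054] W/row [0. 0. 0.]
```

Request:
play_rows([
  {"tx": -0.02, "ty": 0, "tz": -0.018, "wx": 0, "wy": 0, "wz": 0, "gripper": 1},
  {"tx": -0.05, "ty": 0, "tz": -0.045, "wx": 0, "wy": 0, "wz": 0, "gripper": 1},
  {"tx": -0.073, "ty": 0, "tz": -0.065, "wx": 0, "wy": 0, "wz": 0, "gripper": 1},
  {"tx": -0.073, "ty": 0, "tz": -0.065, "wx": 0, "wy": 0, "wz": 0, "gripper": 1},
  {"tx": -0.073, "ty": 0, "tz": -0.065, "wx": 0, "wy": 0, "wz": 0, "gripper": 1},
  {"tx": -0.073, "ty": 0, "tz": -0.065, "wx": 0, "wy": 0, "wz": 0, "gripper": 1},
  {"tx": -0.073, "ty": 0, "tz": -0.065, "wx": 0, "wy": 0, "wz": 0, "gripper": 1},
  {"tx": -0.073, "ty": 0, "tz": -0.065, "wx": 0, "wy": 0, "wz": 0, "gripper": 1},
])

```text
time: 10.3
tool_pos: [445.2, 325.0, 251.1]
eef_rot: [-179.7, 48.2, 141.9]
contact_force: [0.2, 0.2, -2.7]
width: 34.8
finger_force: 45.1
```

Request:
play_rows([
  {"tx": -0.02, "ty": -0.0187, "tz": 0.0224, "wx": 0, "wy": 0, "wz": 0, "gripper": 1},
  {"tx": -0.042, "ty": -0.039, "tz": 0.047, "wx": 0, "wy": 0, "wz": 0, "gripper": 1},
  {"tx": -0.042, "ty": -0.039, "tz": 0.047, "wx": 0, "wy": 0, "wz": 0, "gripper": 1},
  {"tx": -0.042, "ty": -0.039, "tz": 0.047, "wx": 0, "wy": 0, "wz": 0, "gripper": 1},
  {"tx": -0.042, "ty": -0.039, "tz": 0.047, "wx": 0, "wy": 0, "wz": 0, "gripper": 1},
  {"tx": -0.042, "ty": -0.039, "tz": 0.047, "wx": 0, "wy": 0, "wz": 0, "gripper": 1},
  {"tx": -0.042, "ty": -0.039, "tz": 0.047, "wx": 0, "wy": 0, "wz": 0, "gripper": 1},
  {"tx": -0.042, "ty": -0.039, "tz": 0.047, "wx": 0, "wy": 0, "wz": 0, "gripper": 1},
])

```text
time: 10.97
tool_pos: [492.6, 193.6, 249.6]
eef_rot: [-179.7, 48.2, 141.9]
contact_force: [-0.2, 0.3, -2.6]
width: 34.6
finger_force: 45.2
```

Request:
play_rows([
  {"tx": -0.042, "ty": -0.039, "tz": 0.047, "wx": 0, "wy": 0, "wz": 0, "gripper": 1},
  {"tx": -0.042, "ty": -0.039, "tz": 0.047, "wx": 0, "wy": 0, "wz": 0, "gripper": 1},
  {"tx": -0.042, "ty": -0.039, "tz": 0.047, "wx": 0, "wy": 0, "wz": 0, "gripper": 1},
  {"tx": -0.042, "ty": -0.039, "tz": 0.047, "wx": 0, "wy": 0, "wz": 0, "gripper": 1},
  {"tx": -0.042, "ty": -0.039, "tz": 0.047, "wx": 0, "wy": 0, "wz": 0, "gripper": 1},
  {"tx": -0.042, "ty": -0.039, "tz": 0.047, "wx": 0, "wy": 0, "wz": 0, "gripper": 1},
  {"tx": -0.042, "ty": -0.039, "tz": 0.047, "wx": 0, "wy": 0, "wz": 0, "gripper": 1},
  {"tx": -0.02, "ty": -0.0187, "tz": 0.0224, "wx": 0, "wy": 0, "wz": 0, "gripper": 1},
])

```text
time: 11.63
tool_pos: [539.8, 61.9, 249.7]
eef_rot: [-179.6, 48.2, 141.8]
contact_force: [-0.8, -0.2, -2.3]
width: 34.4
finger_force: 45.1
```

```bash
python3 - <<'E'
from plan2 import *
import cv2
print(s["time"],s["width"],s["finger_force"]);h.go(place(12,140),R2)
for n in("side","top"):
    im=h.cams.grab_frame(n);cv2.imwrite(f"pics/{n}4.png",im[:,:,::-1])
    uv=h.proj(n,s["tool_pos"]-R1.apply([0,0,16])+A([0,0,44.]))[0];print(n,"pred boss",uv)
    u0,v0=int(uv[0])-50,int(uv[1])-37
    cv2.imwrite(f"pics/c4{n}.png",cv2.resize(im[v0:v0+75,u0:u0+100,::-1],(400,300),interpolation=cv2.INTER_CUBIC));print(u0,v0)
cv2.imwrite("pics/c4.png",np.hstack([cv2.imread("pics/c4side.png"),cv2.imread("pics/c4top.png")]))
E
```

```text
11.6333 34.43296794567713 45.13040900230408
t 11.6333 q [  6.4  29.1 -58.7 125.4  80.5  75.4 -48.6] pos [539.8  61.9 249.7]
world d [   8.5  -34.7 -138.4] w/(pi/2) [0.0769 0.0025 0.073 ]
now-axes T/250 [ 0.3378 -0.085   0.4536]   after-turn T/250 [ 0.3272 -0.0676  0.4642]
side pred boss [312.179 216.413]
262 179
top pred boss [297.9998 229.9391]
247 192
```

View pics/c4.png

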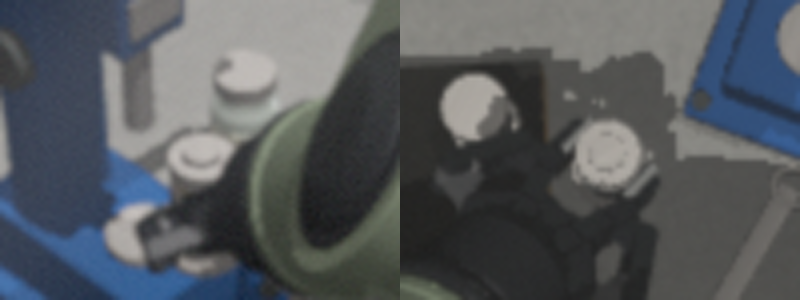

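Boss at side (313.2,218.2) and top (299,230.8), and the cartridge is upright in the grip. I'll work out its true offset from the TCP.

```bash
python3 - <<'E'
from plan2 import *
P,r=h.tri((313.2,218.2),(299.0,230.75));print("boss",P,r)
o=R1.inv().apply(P-[0,0,44.]-s["tool_pos"]);print("off",o)
cw=P[:2]-s["tool_pos"][:2]; print("pred top-boss",(s["tool_pos"]-R1.apply([0,0,16])+A([0,0,44])))
f=h.press((634,-68),-.36)
im=__import__("cv2").imread("pics/top0.png")
E
```

```text
boss [529.29493917  67.35658042 297.99918096] 0.39688478784987685
off [  4.27726974  -2.93025457 -10.91584518]
pred top-boss [530.39861846  70.25596364 304.56466095]
```

Request:
play_rows([
  {"tx": 0, "ty": 0, "tz": 0, "wx": 0.0192, "wy": 0.0006, "wz": 0.0182, "gripper": 1},
  {"tx": 0, "ty": 0, "tz": 0, "wx": 0.0192, "wy": 0.0006, "wz": 0.0182, "gripper": 1},
  {"tx": 0, "ty": 0, "tz": 0, "wx": 0.0192, "wy": 0.0006, "wz": 0.0182, "gripper": 1},
  {"tx": 0, "ty": 0, "tz": 0, "wx": 0.0192, "wy": 0.0006, "wz": 0.0182, "gripper": 1},
  {"tx": 0.0273, "ty": -0.0056, "tz": 0.0387, "wx": 0, "wy": 0, "wz": 0, "gripper": 1},
  {"tx": 0.0273, "ty": -0.0056, "tz": 0.0387, "wx": 0, "wy": 0, "wz": 0, "gripper": 1},
  {"tx": 0.0273, "ty": -0.0056, "tz": 0.0387, "wx": 0, "wy": 0, "wz": 0, "gripper": 1},
  {"tx": 0.0273, "ty": -0.0056, "tz": 0.0387, "wx": 0, "wy": 0, "wz": 0, "gripper": 1},
])

```text
time: 12.4
tool_pos: [542.3, 52.7, 202.0]
eef_rot: [180.0, 48.0, 132.2]
contact_force: [-0.1, -0.9, -2.7]
width: 35.1
finger_force: 45.3
```

Request:
play_rows([
  {"tx": 0.0273, "ty": -0.0056, "tz": 0.0387, "wx": 0, "wy": 0, "wz": 0, "gripper": 1},
  {"tx": 0.0273, "ty": -0.0056, "tz": 0.0387, "wx": 0, "wy": 0, "wz": 0, "gripper": 1},
  {"tx": 0.0273, "ty": -0.0056, "tz": 0.0387, "wx": 0, "wy": 0, "wz": 0, "gripper": 1},
  {"tx": 0.0273, "ty": -0.0056, "tz": 0.0387, "wx": 0, "wy": 0, "wz": 0, "gripper": 1},
  {"tx": 0.0273, "ty": -0.0056, "tz": 0.0387, "wx": 0, "wy": 0, "wz": 0, "gripper": 1},
  {"tx": 0.0273, "ty": -0.0056, "tz": 0.0387, "wx": 0, "wy": 0, "wz": 0, "gripper": 1},
  {"tx": 0.0273, "ty": -0.0056, "tz": 0.0387, "wx": 0, "wy": 0, "wz": 0, "gripper": 1},
  {"tx": 0.0273, "ty": -0.0056, "tz": 0.0387, "wx": 0, "wy": 0, "wz": 0, "gripper": 1},
])

```text
time: 13.07
tool_pos: [548.6, 29.9, 110.2]
eef_rot: [179.9, 48.0, 132.1]
contact_force: [-0.6, -0.5, -2.4]
width: 34.9
finger_force: 45.3
```

```bash
python3 - <<'E'
from plan2 import *
import cv2
h.go(A([642.6,-75.8,112]),R2)
for n in("side","top"):
    im=h.cams.grab_frame(n);cv2.imwrite(f"pics/{n}5.png",im[:,:,::-1])
    u0,v0=(250,170) if n=="side" else (285,165)
    cv2.imwrite(f"pics/c5{n}.png",cv2.resize(im[v0:v0+90,u0:u0+120,::-1],(400,300),interpolation=cv2.INTER_CUBIC))
cv2.imwrite("pics/c5.png",np.hstack([cv2.imread("pics/c5side.png"),cv2.imread("pics/c5top.png")]))
E
```

```text
t 13.0667 q [  0.3  47.  -48.7 125.3  90.4  80.6 -67.8] pos [548.6  29.9 110.2]
world d [  94.  -105.7    1.8] w/(pi/2) [ 0.0018 -0.0002  0.0005]
now-axes T/250 [-0.3839 -0.005   0.4155]   after-turn T/250 [-0.3838 -0.0036  0.4156]
```

View pics/c5.png

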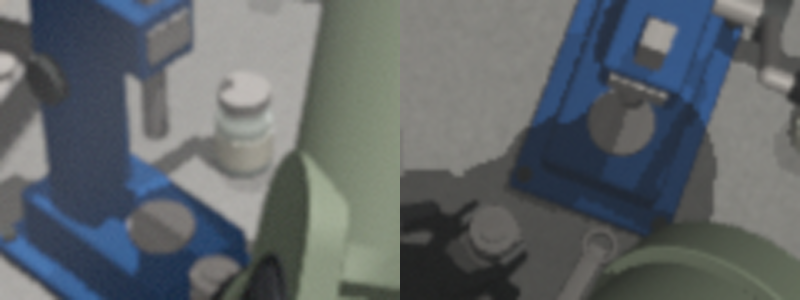

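Anvil at side (298.6,237.8) and top (351.6,201.9). The held cap is at side (314,252.5) and top (313.5,234), in front of the anvil, with a clear path.

```bash
python3 - <<'E'
from plan2 import *
a,r=h.tri((298.6,237.8),(351.6,201.9));print("anvil",a,r,h.plane("top",(351.6,201.9),80),h.plane("side",(298.6,237.8),80))
b,r=h.tri((314,252.5),(313.5,234));print("boss",b,r)
print("cart from plane top@164:",h.plane("top",(313.5,234),164),"tcp",s["tool_pos"])
E
```

```text
anvil [633.55822221 -69.52814174  75.21218988] 0.11860850703975338 [632.5788335  -69.10812901  80.        ] [631.46998658 -65.16287659  80.        ]
boss [541.06954927  35.56341015 156.13160356] 3.633181255279111
cart from plane top@164: [538.33383112  35.10410064 164.        ] tcp [548.05703948  29.39438166 109.44642   ]
```

Request:
play_rows([
  {"tx": -0.024, "ty": -0.0003, "tz": 0.026, "wx": 0, "wy": 0, "wz": 0, "gripper": 1},
  {"tx": -0.024, "ty": -0.0003, "tz": 0.026, "wx": 0, "wy": 0, "wz": 0, "gripper": 1},
  {"tx": -0.024, "ty": -0.0003, "tz": 0.026, "wx": 0, "wy": 0, "wz": 0, "gripper": 1},
  {"tx": -0.024, "ty": -0.0003, "tz": 0.026, "wx": 0, "wy": 0, "wz": 0, "gripper": 1},
  {"tx": -0.024, "ty": -0.0003, "tz": 0.026, "wx": 0, "wy": 0, "wz": 0, "gripper": 1},
  {"tx": -0.024, "ty": -0.0003, "tz": 0.026, "wx": 0, "wy": 0, "wz": 0, "gripper": 1},
  {"tx": -0.024, "ty": -0.0003, "tz": 0.026, "wx": 0, "wy": 0, "wz": 0, "gripper": 1},
  {"tx": -0.024, "ty": -0.0003, "tz": 0.026, "wx": 0, "wy": 0, "wz": 0, "gripper": 1},
])

```text
time: 13.83
tool_pos: [596.2, -23.6, 112.4]
eef_rot: [179.9, 48.0, 132.0]
contact_force: [0.1, 0.5, -1.6]
width: 34.6
finger_force: 45.3
```

Request:
play_rows([
  {"tx": -0.024, "ty": -0.0003, "tz": 0.026, "wx": 0, "wy": 0, "wz": 0, "gripper": 1},
  {"tx": -0.024, "ty": -0.0003, "tz": 0.026, "wx": 0, "wy": 0, "wz": 0, "gripper": 1},
  {"tx": -0.024, "ty": -0.0003, "tz": 0.026, "wx": 0, "wy": 0, "wz": 0, "gripper": 1},
  {"tx": -0.024, "ty": -0.0003, "tz": 0.026, "wx": 0, "wy": 0, "wz": 0, "gripper": 1},
  {"tx": -0.024, "ty": -0.0003, "tz": 0.026, "wx": 0, "wy": 0, "wz": 0, "gripper": 1},
  {"tx": -0.024, "ty": -0.0003, "tz": 0.026, "wx": 0, "wy": 0, "wz": 0, "gripper": 1},
  {"tx": -0.024, "ty": -0.0003, "tz": 0.026, "wx": 0, "wy": 0, "wz": 0, "gripper": 1},
  {"tx": -0.024, "ty": -0.0003, "tz": 0.026, "wx": 0, "wy": 0, "wz": 0, "gripper": 1},
])

```text
time: 14.5
tool_pos: [643.2, -76.3, 113.1]
eef_rot: [179.9, 48.0, 132.1]
contact_force: [0.4, -0.2, -2.2]
width: 34.6
finger_force: 45.3
```

```bash
python3 - <<'E'
from plan2 import *
import cv2
h.go(A([642.6,-75.8,104]),R2);print(s["contact_force"])
for n in("side","top"):
    im=h.cams.grab_frame(n);cv2.imwrite(f"pics/{n}6.png",im[:,:,::-1])
    u0,v0=(250,170) if n=="side" else (295,165)
    cv2.imwrite(f"pics/c6{n}.png",cv2.resize(im[v0:v0+90,u0:u0+120,::-1],(400,300),interpolation=cv2.INTER_CUBIC))
cv2.imwrite("pics/c6.png",np.hstack([cv2.imread("pics/c6side.png"),cv2.imread("pics/c6top.png")]))
E
```

```text
t 14.5 q [ 12.7  46.8 -43.4 118.   99.5  70.9 -54.3] pos [643.2 -76.3 113.1]
world d [-0.6  0.5 -9.1] w/(pi/2) [ 0.0017 -0.0002  0.0004]
now-axes T/250 [ 0.0291 -0.0005  0.022 ]   after-turn T/250 [ 0.0292 -0.0004  0.022 ]
[ 0.4066 -0.2079 -2.1537]
```

View pics/c6.png

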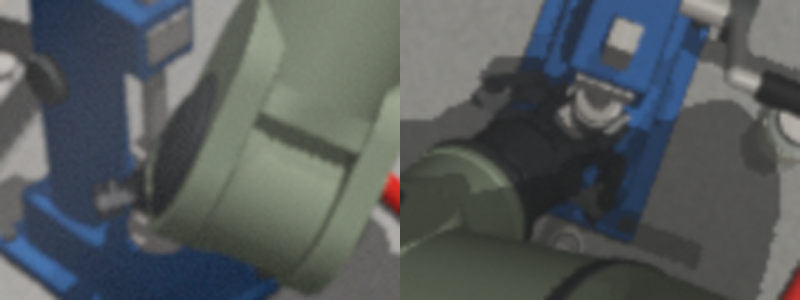

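The cartridge is under the ram with the gripper clear of it: in the top crop the cap is at about (600,105), directly in front of the ram. Now I'll lower it gently.

Request:
play_rows([
  {"tx": 0.0067, "ty": 0, "tz": 0.006, "wx": 0, "wy": 0, "wz": 0, "gripper": 1},
  {"tx": 0.0067, "ty": 0, "tz": 0.006, "wx": 0, "wy": 0, "wz": 0, "gripper": 1},
  {"tx": 0.0067, "ty": 0, "tz": 0.006, "wx": 0, "wy": 0, "wz": 0, "gripper": 1},
  {"tx": 0.0067, "ty": 0, "tz": 0.006, "wx": 0, "wy": 0, "wz": 0, "gripper": 1},
  {"tx": 0, "ty": 0, "tz": 0, "wx": 0, "wy": 0, "wz": 0, "gripper": 1},
  {"tx": 0, "ty": 0, "tz": 0, "wx": 0, "wy": 0, "wz": 0, "gripper": 1},
  {"tx": 0, "ty": 0, "tz": 0, "wx": 0, "wy": 0, "wz": 0, "gripper": 1},
  {"tx": 0, "ty": 0, "tz": 0, "wx": 0, "wy": 0, "wz": 0, "gripper": 1},
])

```text
time: 15.27
tool_pos: [642.7, -75.5, 104.2]
eef_rot: [179.9, 48.0, 132.1]
contact_force: [0.1, 0.3, -1.3]
width: 34.2
finger_force: 45.3
```

Request:
play_rows([
  {"tx": 0.003, "ty": 0, "tz": 0.0027, "wx": 0, "wy": 0, "wz": 0, "gripper": 1},
  {"tx": 0, "ty": 0, "tz": 0, "wx": 0, "wy": 0, "wz": 0, "gripper": 1},
  {"tx": 0.003, "ty": 0, "tz": 0.0027, "wx": 0, "wy": 0, "wz": 0, "gripper": 1},
  {"tx": 0, "ty": 0, "tz": 0, "wx": 0, "wy": 0, "wz": 0, "gripper": 1},
  {"tx": 0, "ty": 0, "tz": 0, "wx": 0, "wy": 0, "wz": 0, "gripper": 1},
  {"tx": 0, "ty": 0, "tz": 0, "wx": 0, "wy": 0, "wz": 0, "gripper": 1},
  {"tx": 0, "ty": 0, "tz": 0, "wx": 0, "wy": 0, "wz": 0, "gripper": 1},
  {"tx": 0, "ty": 0, "tz": 0, "wx": 0, "wy": 0, "wz": 0, "gripper": 1},
])

```text
time: 15.93
tool_pos: [642.6, -75.6, 102.1]
eef_rot: [179.9, 48.0, 132.1]
contact_force: [0.8, -0.2, -1.9]
width: 34.9
finger_force: 45.3
```

Request:
play_rows([
  {"tx": 0.003, "ty": 0, "tz": 0.0027, "wx": 0, "wy": 0, "wz": 0, "gripper": 1},
  {"tx": 0, "ty": 0, "tz": 0, "wx": 0, "wy": 0, "wz": 0, "gripper": 1},
  {"tx": 0.003, "ty": 0, "tz": 0.0027, "wx": 0, "wy": 0, "wz": 0, "gripper": 1},
  {"tx": 0, "ty": 0, "tz": 0, "wx": 0, "wy": 0, "wz": 0, "gripper": 1},
  {"tx": 0, "ty": 0, "tz": 0, "wx": 0, "wy": 0, "wz": 0, "gripper": 1},
  {"tx": 0, "ty": 0, "tz": 0, "wx": 0, "wy": 0, "wz": 0, "gripper": 1},
  {"tx": 0, "ty": 0, "tz": 0, "wx": 0, "wy": 0, "wz": 0, "gripper": 1},
  {"tx": 0, "ty": 0, "tz": 0, "wx": 0, "wy": 0, "wz": 0, "gripper": 1},
])

```text
time: 16.6
tool_pos: [642.7, -75.6, 100.1]
eef_rot: [179.9, 48.0, 132.1]
contact_force: [-0.3, 0.2, -3.0]
width: 34.7
finger_force: 45.3
```

Request:
play_rows([
  {"tx": 0.002, "ty": 0, "tz": 0.0018, "wx": 0, "wy": 0, "wz": 0, "gripper": 1},
  {"tx": 0, "ty": 0, "tz": 0, "wx": 0, "wy": 0, "wz": 0, "gripper": 1},
  {"tx": 0.002, "ty": 0, "tz": 0.0018, "wx": 0, "wy": 0, "wz": 0, "gripper": 1},
  {"tx": 0, "ty": 0, "tz": 0, "wx": 0, "wy": 0, "wz": 0, "gripper": 1},
  {"tx": 0, "ty": 0, "tz": 0, "wx": 0, "wy": 0, "wz": 0, "gripper": 1},
  {"tx": 0, "ty": 0, "tz": 0, "wx": 0, "wy": 0, "wz": 0, "gripper": 1},
  {"tx": 0, "ty": 0, "tz": 0, "wx": 0, "wy": 0, "wz": 0, "gripper": 1},
  {"tx": 0, "ty": 0, "tz": 0, "wx": 0, "wy": 0, "wz": 0, "gripper": 1},
])

```text
time: 17.27
tool_pos: [642.8, -75.6, 99.8]
eef_rot: [179.9, 48.1, 132.0]
contact_force: [-8.3, 3.0, 14.4]
width: 34.5
finger_force: 47.1
```

Request:
play_rows([
  {"tx": -0.0021, "ty": 0, "tz": -0.0019, "wx": 0, "wy": 0, "wz": 0, "gripper": 1},
  {"tx": 0, "ty": 0, "tz": 0, "wx": 0, "wy": 0, "wz": 0, "gripper": 1},
  {"tx": 0, "ty": 0, "tz": 0, "wx": 0, "wy": 0, "wz": 0, "gripper": 1},
  {"tx": 0, "ty": 0, "tz": 0, "wx": 0, "wy": 0, "wz": 0, "gripper": 0.55},
  {"tx": 0, "ty": 0, "tz": 0, "wx": 0, "wy": 0, "wz": 0, "gripper": 0.5},
  {"tx": 0, "ty": 0, "tz": 0, "wx": 0, "wy": 0, "wz": 0, "gripper": 0.45},
  {"tx": 0, "ty": 0, "tz": 0, "wx": 0, "wy": 0, "wz": 0, "gripper": 0.4},
  {"tx": 0, "ty": 0, "tz": 0, "wx": 0, "wy": 0, "wz": 0, "gripper": 0.35},
])

```text
time: 17.93
tool_pos: [642.6, -75.6, 99.4]
eef_rot: [179.9, 48.0, 132.1]
contact_force: [0.8, 0.2, -0.8]
width: 55.9
finger_force: 0.0
```

Request:
play_rows([
  {"tx": 0, "ty": 0, "tz": 0, "wx": 0, "wy": 0, "wz": 0, "gripper": 0.25},
  {"tx": 0, "ty": 0, "tz": 0, "wx": 0, "wy": 0, "wz": 0, "gripper": 0.15},
  {"tx": 0, "ty": 0, "tz": 0, "wx": 0, "wy": 0, "wz": 0, "gripper": 0.1},
  {"tx": 0, "ty": 0, "tz": 0, "wx": 0, "wy": 0, "wz": 0, "gripper": 0.1},
  {"tx": 0, "ty": 0, "tz": 0, "wx": 0, "wy": 0, "wz": 0, "gripper": 0.1},
  {"tx": 0, "ty": 0, "tz": 0, "wx": 0, "wy": 0, "wz": 0, "gripper": 0.1},
  {"tx": 0, "ty": 0, "tz": 0, "wx": 0, "wy": 0, "wz": 0, "gripper": 0.1},
  {"tx": 0, "ty": 0, "tz": 0, "wx": 0, "wy": 0, "wz": 0, "gripper": 0.1},
])

```text
time: 18.6
tool_pos: [642.7, -75.6, 99.4]
eef_rot: [179.9, 48.0, 132.1]
contact_force: [-0.8, 0.2, -0.6]
width: 76.9
finger_force: 0.0
```

The cartridge is released on the anvil. I'll retreat along the approach axis, then plan the lever grip.

Request:
play_rows([
  {"tx": 0, "ty": 0, "tz": -0.03, "wx": 0, "wy": 0, "wz": 0, "gripper": 0.1},
  {"tx": 0, "ty": 0, "tz": -0.05, "wx": 0, "wy": 0, "wz": 0, "gripper": 0.1},
  {"tx": 0, "ty": 0, "tz": -0.1, "wx": 0, "wy": 0, "wz": 0, "gripper": 0.1},
  {"tx": 0, "ty": 0, "tz": -0.1, "wx": 0, "wy": 0, "wz": 0, "gripper": 0.1},
  {"tx": 0, "ty": 0, "tz": -0.1, "wx": 0, "wy": 0, "wz": 0, "gripper": 0.1},
  {"tx": 0, "ty": 0, "tz": -0.1, "wx": 0, "wy": 0, "wz": 0, "gripper": 0.1},
  {"tx": 0, "ty": 0, "tz": -0.1, "wx": 0, "wy": 0, "wz": 0, "gripper": 0.1},
  {"tx": 0, "ty": 0, "tz": -0.1, "wx": 0, "wy": 0, "wz": 0, "gripper": 0.1},
])

```text
time: 19.27
tool_pos: [556.4, 19.3, 214.7]
eef_rot: [179.9, 48.0, 132.1]
contact_force: [0.0, 0.3, 0.7]
width: 76.8
finger_force: 0.0
```

```bash
cat > plan3.py <<'E'
from kin import *
import h
from station import telemetry
s=telemetry.get_state();A=np.array
R1=Ro.from_euler("xyz",s["eef_rot"],degrees=True);p=s["tool_pos"];c=fk(s["q"],K)[0]-p
f=h.press((633,-68),-.355)
def hand(th,y=-142): # handle centre at lever angle th (rad)
    b=np.radians(60)-th;return f((85-160*np.cos(b),y,200+160*np.sin(b)))
E
python3 - <<'E'
from plan3 import *
import cv2
print("handle tri",h.tri((332.5,135),(422.2,196.9)),hand(0,-135),hand(1.2,-135))
for yaw in (70,-110):
  for tl in (0,):
    RL=tool(0,yaw-.4)
    tcp=lambda th,up=0:hand(th)+A([0,0,-17+up])
    print(yaw,p)
    try: q=sim(s["q"],[(A([500,0,420.])+c,R1,12),(A([500,-60,420.])+c,tool(0,132),8),(A([520,-120,420.])+c,RL,10 if yaw==70 else 20),(tcp(0,90)+c,RL,10),(tcp(0)+c,RL,8),(tcp(.4)+c,RL,8),(tcp(.8)+c,RL,8),(tcp(1.2)+c,RL,8)])
    except Exception as e: print(e)
im=h.cams.grab_frame("top");cv2.imwrite("pics/top7.png",im[:,:,::-1]);im2=h.cams.grab_frame("side")
cv2.imwrite("pics/c7.png",np.hstack([cv2.resize(i[v:v+90,u:u+120,::-1],(400,300),interpolation=cv2.INTER_CUBIC) for i,u,v in((im2,250,150),(im,295,165))]))
E
```

```text
handle tri (array([ 590.37811205, -197.81472516,  330.80679817]), np.float64(2.8484992063718515)) [ 590.76353314 -196.32022782  338.56406461] [ 517.49982667 -169.16099585  175.64663642]
70 [556.38285986  19.31384181 214.71715819]
end q [ 21.   5. -61. 117.  57.  71. -23.] speed 0.39 err 0.0 margin 16.5
   n 12 T(start axes)/row [-0.0456 -0.0181 -0.0516] T(end axes)/row [-0.0456 -0.0182 -0.0516] W/row [ 0. -0. -0.]
end q [ 43.  15. -53.  92.  12.  79.  30.] speed 0.92 err 0.0 margin 20.5
   n 8 T(start axes)/row [-0.0149 -0.0202  0.0165] T(end axes)/row [-0.0223 -0.0201 -0.    ] W/row [0.0002 0.0667 0.0002]
end q [ 38.  16. -40.  88.  11.  80. -24.] speed 0.54 err 0.0 margin 31.2
   n 10 T(start axes)/row [-0.0232 -0.0101 -0.    ] T(end axes)/row [-0.0197  0.0159  0.    ] W/row [ 0.     -0.      0.0693]
end q [ 38.  26. -37.  76.  16.  83. -19.] speed 0.17 err 0.0 margin 27.4
   n 10 T(start axes)/row [-0.0215  0.0372  0.0034] T(end axes)/row [-0.0215  0.0372  0.0034] W/row [0. 0. 0.]
end q [ 38.  29. -37.  84.  18.  73. -21.] speed 0.15 err 0.0 margin 28.8
   n 8 T(start axes)/row [ 
[... 1449 characters left out ...]
 57.  44. -78.  83.  43.  87. 140.] speed 0.15 err 0.0 margin 1.4
   n 8 T(start axes)/row [ 0.    -0.     0.045] T(end axes)/row [ 0.    -0.     0.045] W/row [0. 0. 0.]
end q [ 61.  43. -79.  94.  43.  80. 136.] speed 0.17 err 0.0 margin 4.9
   n 8 T(start axes)/row [0.     0.0238 0.021 ] T(end axes)/row [0.     0.0238 0.021 ] W/row [0. 0. 0.]
end q [ 62.  45. -78. 102.  46.  73. 132.] speed 0.13 err 0.0 margin 6.6
   n 8 T(start axes)/row [0.     0.0137 0.0287] T(end axes)/row [0.     0.0137 0.0287] W/row [0. 0. 0.]
end q [ 60.  49. -74. 105.  51.  68. 128.] speed 0.08 err 0.0 margin 8.2
   n 8 T(start axes)/row [0.     0.0015 0.0318] T(end axes)/row [0.     0.0015 0.0318] W/row [0. 0. 0.]
```

View pics/c7.png

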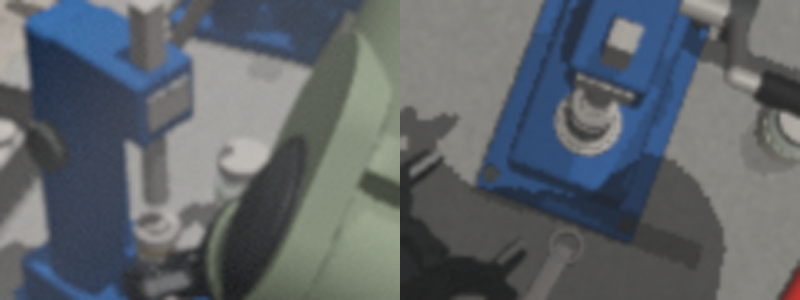

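The cartridge stands upright and concentric on the anvil: ring at top crop (588,120), cap at (593,112). I'll retreat upward, turn the tool straight down and line it up with the handle.

Request:
play_rows([
  {"tx": -0.0456, "ty": -0.018, "tz": -0.0516, "wx": 0, "wy": 0, "wz": 0, "gripper": 0.1},
  {"tx": -0.0456, "ty": -0.018, "tz": -0.0516, "wx": 0, "wy": 0, "wz": 0, "gripper": 0.1},
  {"tx": -0.0456, "ty": -0.018, "tz": -0.0516, "wx": 0, "wy": 0, "wz": 0, "gripper": 0.1},
  {"tx": -0.0456, "ty": -0.018, "tz": -0.0516, "wx": 0, "wy": 0, "wz": 0, "gripper": 0.1},
  {"tx": -0.0456, "ty": -0.018, "tz": -0.0516, "wx": 0, "wy": 0, "wz": 0, "gripper": 0.1},
  {"tx": -0.0456, "ty": -0.018, "tz": -0.0516, "wx": 0, "wy": 0, "wz": 0, "gripper": 0.1},
  {"tx": -0.0456, "ty": -0.018, "tz": -0.0516, "wx": 0, "wy": 0, "wz": 0, "gripper": 0.1},
  {"tx": -0.0456, "ty": -0.018, "tz": -0.0516, "wx": 0, "wy": 0, "wz": 0, "gripper": 0.1},
])

```text
time: 20.03
tool_pos: [519.7, 5.3, 350.8]
eef_rot: [179.9, 48.0, 132.1]
contact_force: [0.4, 0.0, 0.2]
width: 76.7
finger_force: 0.0
```

Request:
play_rows([
  {"tx": -0.0456, "ty": -0.018, "tz": -0.0516, "wx": 0, "wy": 0, "wz": 0, "gripper": 0.1},
  {"tx": -0.0456, "ty": -0.018, "tz": -0.0516, "wx": 0, "wy": 0, "wz": 0, "gripper": 0.1},
  {"tx": -0.0456, "ty": -0.018, "tz": -0.0516, "wx": 0, "wy": 0, "wz": 0, "gripper": 0.1},
  {"tx": -0.0456, "ty": -0.018, "tz": -0.0516, "wx": 0, "wy": 0, "wz": 0, "gripper": 0.1},
  {"tx": 0, "ty": 0, "tz": 0, "wx": 0, "wy": 0.05, "wz": 0, "gripper": 0},
  {"tx": 0, "ty": 0, "tz": 0, "wx": 0, "wy": 0.05, "wz": 0, "gripper": 0},
  {"tx": 0, "ty": 0, "tz": 0, "wx": 0, "wy": 0.05, "wz": 0, "gripper": 0},
  {"tx": 0, "ty": 0, "tz": 0, "wx": 0, "wy": 0.05, "wz": 0, "gripper": 0},
])

```text
time: 20.7
tool_pos: [501.4, -0.5, 419.1]
eef_rot: [179.9, 29.9, 132.1]
contact_force: [-0.8, 1.3, -0.6]
width: 85.2
finger_force: 0.0
```

Request:
play_rows([
  {"tx": 0, "ty": 0, "tz": 0, "wx": 0, "wy": 0.05, "wz": 0, "gripper": 0},
  {"tx": 0, "ty": 0, "tz": 0, "wx": 0, "wy": 0.05, "wz": 0, "gripper": 0},
  {"tx": 0, "ty": 0, "tz": 0, "wx": 0, "wy": 0.05, "wz": 0, "gripper": 0},
  {"tx": 0, "ty": 0, "tz": 0, "wx": 0, "wy": 0.05, "wz": 0, "gripper": 0},
  {"tx": 0, "ty": 0, "tz": 0, "wx": 0, "wy": 0.05, "wz": 0, "gripper": 0},
  {"tx": 0, "ty": 0, "tz": 0, "wx": 0, "wy": 0.05, "wz": 0, "gripper": 0},
  {"tx": 0, "ty": 0, "tz": 0, "wx": 0, "wy": 0.034, "wz": 0, "gripper": 0},
  {"tx": 0, "ty": 0, "tz": 0, "wx": 0, "wy": 0, "wz": 0, "gripper": 0},
])

```text
time: 21.37
tool_pos: [502.1, -2.5, 417.6]
eef_rot: [180.0, -0.3, 132.0]
contact_force: [0.6, 0.1, 0.2]
width: 85.5
finger_force: 0.0
```

Request:
play_rows([
  {"tx": 0, "ty": 0, "tz": 0, "wx": 0, "wy": 0, "wz": 0.07, "gripper": 0},
  {"tx": 0, "ty": 0, "tz": 0, "wx": 0, "wy": 0, "wz": 0.07, "gripper": 0},
  {"tx": 0, "ty": 0, "tz": 0, "wx": 0, "wy": 0, "wz": 0.07, "gripper": 0},
  {"tx": 0, "ty": 0, "tz": 0, "wx": 0, "wy": 0, "wz": 0.07, "gripper": 0},
  {"tx": 0, "ty": 0, "tz": 0, "wx": 0, "wy": 0, "wz": 0.07, "gripper": 0},
  {"tx": 0, "ty": 0, "tz": 0, "wx": 0, "wy": 0, "wz": 0.07, "gripper": 0},
  {"tx": 0, "ty": 0, "tz": 0, "wx": 0, "wy": 0, "wz": 0.07, "gripper": 0},
  {"tx": 0, "ty": 0, "tz": 0, "wx": 0, "wy": 0, "wz": 0.07, "gripper": 0},
])

```text
time: 22.03
tool_pos: [501.2, -0.4, 418.5]
eef_rot: [179.9, 0.0, 81.5]
contact_force: [0.6, -0.1, 0.0]
width: 85.1
finger_force: 0.0
```

```bash
python3 - <<'E'
from plan3 import *
h.go(hand(0)+A([0,0,70.]),tool(0,69.6))
E
```

```text
t 22.0333 q [ 32.5  14.  -48.6  91.9  10.7  78.8 -25.8] pos [501.2  -0.4 418.5]
world d [  87.2 -202.5   -9.9] w/(pi/2) [ 0.0009 -0.      0.1322]
now-axes T/250 [-0.7497  0.4645  0.0405]   after-turn T/250 [-0.6378  0.6091  0.0398]
```

Request:
play_rows([
  {"tx": 0, "ty": 0, "tz": 0, "wx": 0, "wy": 0, "wz": 0.066, "gripper": 0},
  {"tx": 0, "ty": 0, "tz": 0, "wx": 0, "wy": 0, "wz": 0.066, "gripper": 0},
  {"tx": -0.0532, "ty": 0.0508, "tz": 0.0033, "wx": 0, "wy": 0, "wz": 0, "gripper": 0},
  {"tx": -0.0532, "ty": 0.0508, "tz": 0.0033, "wx": 0, "wy": 0, "wz": 0, "gripper": 0},
  {"tx": -0.0532, "ty": 0.0508, "tz": 0.0033, "wx": 0, "wy": 0, "wz": 0, "gripper": 0},
  {"tx": -0.0532, "ty": 0.0508, "tz": 0.0033, "wx": 0, "wy": 0, "wz": 0, "gripper": 0},
  {"tx": -0.0532, "ty": 0.0508, "tz": 0.0033, "wx": 0, "wy": 0, "wz": 0, "gripper": 0},
  {"tx": -0.0532, "ty": 0.0508, "tz": 0.0033, "wx": 0, "wy": 0, "wz": 0, "gripper": 0},
])

```text
time: 22.7
tool_pos: [546.0, -102.8, 413.5]
eef_rot: [180.0, -0.0, 69.9]
contact_force: [-0.3, 0.0, -0.4]
width: 85.5
finger_force: 0.0
```

Request:
play_rows([
  {"tx": -0.0532, "ty": 0.0508, "tz": 0.0033, "wx": 0, "wy": 0, "wz": 0, "gripper": 0},
  {"tx": -0.0532, "ty": 0.0508, "tz": 0.0033, "wx": 0, "wy": 0, "wz": 0, "gripper": 0},
  {"tx": -0.0532, "ty": 0.0508, "tz": 0.0033, "wx": 0, "wy": 0, "wz": 0, "gripper": 0},
  {"tx": -0.0532, "ty": 0.0508, "tz": 0.0033, "wx": 0, "wy": 0, "wz": 0, "gripper": 0},
  {"tx": -0.0532, "ty": 0.0508, "tz": 0.0033, "wx": 0, "wy": 0, "wz": 0, "gripper": 0},
  {"tx": -0.0532, "ty": 0.0508, "tz": 0.0033, "wx": 0, "wy": 0, "wz": 0, "gripper": 0},
  {"tx": 0, "ty": 0, "tz": 0, "wx": 0, "wy": 0, "wz": 0, "gripper": 0},
  {"tx": 0, "ty": 0, "tz": 0, "wx": 0, "wy": 0, "wz": 0, "gripper": 0},
])

```text
time: 23.37
tool_pos: [590.1, -204.3, 407.4]
eef_rot: [-179.9, -0.1, 69.8]
contact_force: [-0.9, 0.6, 0.1]
width: 85.0
finger_force: 0.0
```

```bash
python3 - <<'E'
from plan3 import *
import cv2
h.go(hand(0)+A([0,0,-17.]),tool(0,69.6))
im=h.cams.grab_frame("top");im2=h.cams.grab_frame("side")
cv2.imwrite("pics/c8.png",np.hstack([cv2.resize(i[v:v+90,u:u+120,::-1],(400,300),interpolation=cv2.INTER_CUBIC) for i,u,v in((im2,275,80),(im,370,150))]))
E
```

```text
t 23.3667 q [ 39.1  27.  -40.3  75.3  17.1  83.8 -20.1] pos [ 590.1 -204.3  407.4]
world d [ -1.8   1.4 -85.9] w/(pi/2) [-0.0009 -0.0012  0.0022]
now-axes T/250 [ 0.0022 -0.0081  0.3435]   after-turn T/250 [ 0.0028 -0.0086  0.3435]
```

View pics/c8.png

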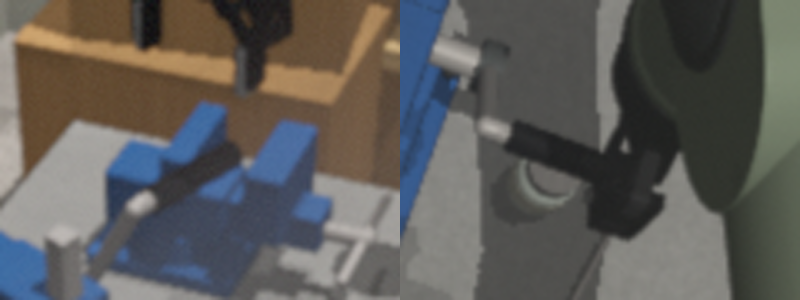

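The two fingers, at side crop (145,20) and (245,70), hang above and on both sides of the black handle at (200,175). I'll descend and grip.

Request:
play_rows([
  {"tx": 0, "ty": -0.001, "tz": 0.049, "wx": 0, "wy": 0, "wz": 0, "gripper": 0},
  {"tx": 0, "ty": -0.001, "tz": 0.049, "wx": 0, "wy": 0, "wz": 0, "gripper": 0},
  {"tx": 0, "ty": -0.001, "tz": 0.049, "wx": 0, "wy": 0, "wz": 0, "gripper": 0},
  {"tx": 0, "ty": -0.001, "tz": 0.049, "wx": 0, "wy": 0, "wz": 0, "gripper": 0},
  {"tx": 0, "ty": -0.001, "tz": 0.049, "wx": 0, "wy": 0, "wz": 0, "gripper": 0},
  {"tx": 0, "ty": -0.001, "tz": 0.049, "wx": 0, "wy": 0, "wz": 0, "gripper": 0},
  {"tx": 0, "ty": -0.001, "tz": 0.049, "wx": 0, "wy": 0, "wz": 0, "gripper": 0},
  {"tx": 0, "ty": 0, "tz": 0, "wx": 0, "wy": 0, "wz": 0, "gripper": 0},
])

```text
time: 24.13
tool_pos: [587.5, -202.1, 320.5]
eef_rot: [-179.8, -0.1, 69.9]
contact_force: [-0.7, 0.1, -0.2]
width: 85.0
finger_force: 0.0
```

Request:
play_rows([
  {"tx": 0, "ty": 0, "tz": 0, "wx": 0, "wy": 0, "wz": 0, "gripper": 0.5},
  {"tx": 0, "ty": 0, "tz": 0, "wx": 0, "wy": 0, "wz": 0, "gripper": 0.6},
  {"tx": 0, "ty": 0, "tz": 0, "wx": 0, "wy": 0, "wz": 0, "gripper": 0.65},
  {"tx": 0, "ty": 0, "tz": 0, "wx": 0, "wy": 0, "wz": 0, "gripper": 0.7},
  {"tx": 0, "ty": 0, "tz": 0, "wx": 0, "wy": 0, "wz": 0, "gripper": 0.75},
  {"tx": 0, "ty": 0, "tz": 0, "wx": 0, "wy": 0, "wz": 0, "gripper": 0.8},
  {"tx": 0, "ty": 0, "tz": 0, "wx": 0, "wy": 0, "wz": 0, "gripper": 1},
  {"tx": 0, "ty": 0, "tz": 0, "wx": 0, "wy": 0, "wz": 0, "gripper": 1},
], newtons=35)

```text
time: 24.8
tool_pos: [587.1, -202.0, 322.8]
eef_rot: [-179.8, -0.1, 69.9]
contact_force: [-13.4, 4.2, 10.0]
width: 20.8
finger_force: 34.3
```

```bash
python3 - <<'E'
from plan3 import *
print(s["time"],p,s["width"],s["contact_force"],s["finger_force"])
off=p-hand(0)
print(off)
prev=p
for th in np.linspace(.15,1.25,12)[:]:
    t=hand(min(th,1.22))+off;d=R1.inv().apply(t-prev)/250;print(round(th,2),t.round(0),d.round(4));prev=t
E
```

```text
24.8 [ 587.07783501 -201.99842213  322.84230313] 20.77667148288488 [-13.4329368    4.20419427  10.02232658] 34.283058643341064
[ -1.25256557   0.88533111 -15.72176147]
0.15 [ 569. -195.  309.] [ 0.0002 -0.0791  0.0543]
0.25 [ 557. -191.  299.] [ 0.0001 -0.0478  0.0425]
0.35 [ 547. -187.  287.] [ 0.0001 -0.0433  0.0471]
0.45 [ 538. -184.  274.] [ 0.0001 -0.0384  0.0512]
0.55 [ 530. -181.  261.] [ 0.     -0.0331  0.0547]
0.65 [ 524. -179.  246.] [ 0.     -0.0275  0.0578]
0.75 [ 519. -177.  231.] [ 0.     -0.0216  0.0602]
0.85 [ 515. -175.  216.] [-0.     -0.0155  0.0621]
0.95 [ 513. -174.  200.] [-0.     -0.0092  0.0633]
1.05 [ 512. -174.  184.] [-0.0001 -0.0028  0.0639]
1.15 [ 513. -174.  168.] [-0.0001  0.0036  0.0639]
1.25 [ 514. -175.  157.] [-0.0001  0.0063  0.0443]
```

Request:
play_rows([
  {"tx": 0, "ty": -0.0395, "tz": 0.0271, "wx": 0, "wy": 0, "wz": 0, "gripper": 1},
  {"tx": 0, "ty": -0.0395, "tz": 0.0271, "wx": 0, "wy": 0, "wz": 0, "gripper": 1},
  {"tx": 0, "ty": -0.0239, "tz": 0.0213, "wx": 0, "wy": 0, "wz": 0, "gripper": 1},
  {"tx": 0, "ty": -0.0239, "tz": 0.0213, "wx": 0, "wy": 0, "wz": 0, "gripper": 1},
  {"tx": 0, "ty": -0.0216, "tz": 0.0236, "wx": 0, "wy": 0, "wz": 0, "gripper": 1},
  {"tx": 0, "ty": -0.0216, "tz": 0.0236, "wx": 0, "wy": 0, "wz": 0, "gripper": 1},
  {"tx": 0, "ty": -0.0192, "tz": 0.0256, "wx": 0, "wy": 0, "wz": 0, "gripper": 1},
  {"tx": 0, "ty": -0.0192, "tz": 0.0256, "wx": 0, "wy": 0, "wz": 0, "gripper": 1},
])

```text
time: 25.47
tool_pos: [540.9, -183.5, 274.5]
eef_rot: [179.8, -0.2, 69.9]
contact_force: [8.8, 4.9, 3.7]
width: 21.0
finger_force: 37.6
```

```bash
cat > lev.py <<'E'
from plan3 import *
off0=A([-1.25,.89,-15.72])
def est():
    v=p-off0-f((85,-142,200));ax=f((1,0,0))-f((0,0,0));x=-v@ax;b=np.arctan2(v[2],x)
    print(s["time"].round(2),p.round(1),s["contact_force"].round(1),"w",s["width"].round(1),"rad",np.hypot(x,v[2]).round(1),"lever~",(np.radians(60)-b).round(3),"q",s["q"].round(0))
if __name__=="__main__":est()
E
python3 lev.py
```

```text
Traceback (most recent call last):
  File "lev.py", line 6, in <module>
    if __name__=="__main__":est()
                            ~~~^^
  File "lev.py", line 5, in est
    print(s["time"].round(2),p.round(1),s["contact_force"].round(1),"w",s["width"].round(1),"rad",np.hypot(x,v[2]).round(1),"lever~",(np.radians(60)-b).round(3),"q",s["q"].round(0))
          ^^^^^^^^^^^^^^^
AttributeError: 'float' object has no attribute 'round'
```

Following nicely, with small forces. I'll continue down.

Request:
play_rows([
  {"tx": 0, "ty": -0.0166, "tz": 0.0274, "wx": 0, "wy": 0, "wz": 0, "gripper": 1},
  {"tx": 0, "ty": -0.0166, "tz": 0.0274, "wx": 0, "wy": 0, "wz": 0, "gripper": 1},
  {"tx": 0, "ty": -0.0138, "tz": 0.0289, "wx": 0, "wy": 0, "wz": 0, "gripper": 1},
  {"tx": 0, "ty": -0.0138, "tz": 0.0289, "wx": 0, "wy": 0, "wz": 0, "gripper": 1},
  {"tx": 0, "ty": -0.0108, "tz": 0.0301, "wx": 0, "wy": 0, "wz": 0, "gripper": 1},
  {"tx": 0, "ty": -0.0108, "tz": 0.0301, "wx": 0, "wy": 0, "wz": 0, "gripper": 1},
  {"tx": 0, "ty": -0.0078, "tz": 0.031, "wx": 0, "wy": 0, "wz": 0, "gripper": 1},
  {"tx": 0, "ty": -0.0078, "tz": 0.031, "wx": 0, "wy": 0, "wz": 0, "gripper": 1},
])

```text
time: 26.13
tool_pos: [517.1, -173.9, 215.5]
eef_rot: [180.0, -0.2, 69.9]
contact_force: [-1.6, 12.3, 9.8]
width: 20.7
finger_force: 41.7
```

```bash
sed -i 's/s\["time"\].round(2)/round(s["time"],2)/; s/s\["width"\].round(1)/round(s["width"],1)/' lev.py; python3 lev.py
```

```text
26.13 [ 517.1 -173.9  215.5] [-1.6 12.3  9.8] w 20.7 rad 158.5 lever~ 0.849 q [ 42.  28. -40. 103.  21.  56. -27.]
```

Request:
play_rows([
  {"tx": 0, "ty": -0.0046, "tz": 0.0316, "wx": 0, "wy": 0, "wz": 0, "gripper": 1},
  {"tx": 0, "ty": -0.0046, "tz": 0.0316, "wx": 0, "wy": 0, "wz": 0, "gripper": 1},
  {"tx": 0, "ty": -0.0014, "tz": 0.032, "wx": 0, "wy": 0, "wz": 0, "gripper": 1},
  {"tx": 0, "ty": -0.0014, "tz": 0.032, "wx": 0, "wy": 0, "wz": 0, "gripper": 1},
  {"tx": 0, "ty": 0.0018, "tz": 0.032, "wx": 0, "wy": 0, "wz": 0, "gripper": 1},
  {"tx": 0, "ty": 0.0018, "tz": 0.032, "wx": 0, "wy": 0, "wz": 0, "gripper": 1},
  {"tx": 0, "ty": 0.003, "tz": 0.022, "wx": 0, "wy": 0, "wz": 0, "gripper": 1},
  {"tx": 0, "ty": 0.003, "tz": 0.016, "wx": 0, "wy": 0, "wz": 0, "gripper": 1},
])

```text
time: 26.8
tool_pos: [513.2, -172.5, 156.5]
eef_rot: [-179.6, -0.2, 70.0]
contact_force: [-22.0, 21.6, 7.5]
width: 21.3
finger_force: 45.5
```

```bash
python3 lev.py
```

```text
26.8 [ 513.2 -172.5  156.5] [-22.   21.6   7.5] w 21.3 rad 161.9 lever~ 1.219 q [ 40.  32. -37. 107.  25.  50. -30.]
```

The lever is at its lower stop (about 1.2 rad). I'll hold it there and relieve the side load a little.

Request:
play_rows([
  {"tx": 0, "ty": -0.003, "tz": 0, "wx": 0, "wy": 0, "wz": 0, "gripper": 1},
  {"tx": 0, "ty": -0.003, "tz": 0, "wx": 0, "wy": 0, "wz": 0, "gripper": 1},
  {"tx": 0, "ty": 0, "tz": 0, "wx": 0, "wy": 0, "wz": 0, "gripper": 1},
  {"tx": 0, "ty": 0, "tz": 0, "wx": 0, "wy": 0, "wz": 0, "gripper": 1},
  {"tx": 0, "ty": 0, "tz": 0, "wx": 0, "wy": 0, "wz": 0, "gripper": 1},
  {"tx": 0, "ty": 0, "tz": 0, "wx": 0, "wy": 0, "wz": 0, "gripper": 1},
  {"tx": 0, "ty": 0, "tz": 0, "wx": 0, "wy": 0, "wz": 0, "gripper": 1},
  {"tx": 0, "ty": 0, "tz": 0, "wx": 0, "wy": 0, "wz": 0, "gripper": 1},
])

```text
time: 27.47
tool_pos: [513.1, -172.4, 157.4]
eef_rot: [-179.7, -0.2, 69.9]
contact_force: [-11.1, 18.1, 4.7]
width: 21.2
finger_force: 44.8
```

Request:
play_rows([
  {"tx": 0, "ty": 0, "tz": 0, "wx": 0, "wy": 0, "wz": 0, "gripper": 1},
  {"tx": 0, "ty": 0, "tz": 0, "wx": 0, "wy": 0, "wz": 0, "gripper": 1},
  {"tx": 0, "ty": 0, "tz": 0, "wx": 0, "wy": 0, "wz": 0, "gripper": 1},
  {"tx": 0, "ty": 0, "tz": 0, "wx": 0, "wy": 0, "wz": 0, "gripper": 1},
  {"tx": 0, "ty": 0, "tz": 0, "wx": 0, "wy": 0, "wz": 0, "gripper": 1},
  {"tx": 0, "ty": 0, "tz": 0, "wx": 0, "wy": 0, "wz": 0, "gripper": 1},
  {"tx": 0, "ty": 0, "tz": 0, "wx": 0, "wy": 0, "wz": 0, "gripper": 1},
  {"tx": 0, "ty": 0, "tz": 0, "wx": 0, "wy": 0, "wz": 0, "gripper": 1},
])

```text
time: 28.13
tool_pos: [513.2, -172.4, 157.4]
eef_rot: [-179.7, -0.2, 69.9]
contact_force: [-12.2, 18.3, 4.9]
width: 21.4
finger_force: 44.8
```

```bash
python3 lev.py; python3 - <<'E'
from lev import *
import cv2
prev=p
for th in (1.15,1.0,.85,.7,.55,.4,.25,.12,0):
    t=hand(th)+off0;d=R1.inv().apply(t-prev)/250;print(th,t.round(0),"per 3 rows",(d/3).round(4));prev=t
# ram tip / cartridge check
im=h.cams.grab_frame("side");cv2.imwrite("pics/side9.png",im[:,:,::-1])
E
```

```text
28.13 [ 513.2 -172.4  157.4] [-12.2  18.3   4.9] w 21.4 rad 161.8 lever~ 1.214 q [ 40.  32. -38. 107.  25.  50. -30.]
1.15 [ 513. -174.  168.] per 3 rows [-0.0028  0.0005 -0.014 ]
1.0 [ 512. -174.  192.] per 3 rows [ 0.0001 -0.001  -0.032 ]
0.85 [ 515. -175.  216.] per 3 rows [ 0.0001  0.0037 -0.0317]
0.7 [ 521. -178.  239.] per 3 rows [ 0.0001  0.0085 -0.0308]
0.55 [ 530. -181.  261.] per 3 rows [ 0.      0.013  -0.0292]
0.4 [ 542. -185.  281.] per 3 rows [ 0.      0.0172 -0.027 ]
0.25 [ 557. -191.  299.] per 3 rows [-0.      0.021  -0.0241]
0.12 [ 572. -196.  312.] per 3 rows [-0.      0.021  -0.0181]
0 [ 587. -202.  323.] per 3 rows [-0.0001  0.0213 -0.0142]
```

Upward force is only 5 N, so I'll press 4 mm more to confirm the lever is on its stop.

Request:
play_rows([
  {"tx": 0, "ty": 0, "tz": 0.008, "wx": 0, "wy": 0, "wz": 0, "gripper": 1},
  {"tx": 0, "ty": 0, "tz": 0.008, "wx": 0, "wy": 0, "wz": 0, "gripper": 1},
  {"tx": 0, "ty": 0, "tz": 0, "wx": 0, "wy": 0, "wz": 0, "gripper": 1},
  {"tx": 0, "ty": 0, "tz": 0, "wx": 0, "wy": 0, "wz": 0, "gripper": 1},
  {"tx": 0, "ty": 0, "tz": 0, "wx": 0, "wy": 0, "wz": 0, "gripper": 1},
  {"tx": 0, "ty": 0, "tz": 0, "wx": 0, "wy": 0, "wz": 0, "gripper": 1},
  {"tx": 0, "ty": 0, "tz": 0, "wx": 0, "wy": 0, "wz": 0, "gripper": 1},
  {"tx": 0, "ty": 0, "tz": 0, "wx": 0, "wy": 0, "wz": 0, "gripper": 1},
])

```text
time: 28.85
tool_pos: [513.6, -172.5, 153.6]
eef_rot: [-179.8, -0.2, 69.9]
contact_force: [-10.9, 16.6, 7.8]
width: 20.9
finger_force: 45.0
```

```bash
python3 lev.py; python3 - <<'E'
from lev import *
import cv2
a=cv2.imread("pics/side0.png");b=h.cams.grab_frame("side")[:,:,::-1];cv2.imwrite("pics/side10.png",b)
for z in (177,147): print(z,h.proj("side",[633.5,-68.5,z])[0])
for z in (154,147): print("captop",z,h.proj("side",[633.5,-68.5,z])[0])
print("start",a[190:236:2,297].mean(1).round().astype(int).tolist());print("now  ",b[190:236:2,297].mean(1).round().astype(int).tolist())
print("before",cv2.imread("pics/side9.png")[190:236:2,297].mean(1).round().astype(int).tolist())
E
```

```text
28.85 [ 513.6 -172.5  153.6] [-10.9  16.6   7.8] w 20.9 rad 162.1 lever~ 1.237 q [ 39.  32. -37. 107.  25.  49. -30.]
177 [296.96707009 209.59613811]
147 [297.43244597 218.32111799]
captop 154 [297.32525805 216.31153288]
captop 147 [297.43244597 218.32111799]
start [86, 94, 96, 98, 110, 113, 111, 112, 110, 109, 111, 144, 159, 155, 113, 103, 108, 118, 118, 120, 166, 185, 184]
now   [82, 91, 92, 98, 107, 112, 112, 110, 109, 110, 111, 109, 109, 109, 111, 120, 149, 133, 109, 117, 84, 86, 85]
before [83, 89, 93, 101, 108, 109, 110, 111, 110, 110, 111, 109, 111, 110, 108, 119, 152, 130, 109, 118, 88, 83, 85]
```

Request:
play_rows([
  {"tx": 0, "ty": 0, "tz": 0.008, "wx": 0, "wy": 0, "wz": 0, "gripper": 1},
  {"tx": 0, "ty": 0, "tz": 0.008, "wx": 0, "wy": 0, "wz": 0, "gripper": 1},
  {"tx": 0, "ty": 0, "tz": 0, "wx": 0, "wy": 0, "wz": 0, "gripper": 1},
  {"tx": 0, "ty": 0, "tz": 0, "wx": 0, "wy": 0, "wz": 0, "gripper": 1},
  {"tx": 0, "ty": 0, "tz": 0, "wx": 0, "wy": 0, "wz": 0, "gripper": 1},
  {"tx": 0, "ty": 0, "tz": 0, "wx": 0, "wy": 0, "wz": 0, "gripper": 1},
  {"tx": 0, "ty": 0, "tz": 0, "wx": 0, "wy": 0, "wz": 0, "gripper": 1},
  {"tx": 0, "ty": 0, "tz": 0, "wx": 0, "wy": 0, "wz": 0, "gripper": 1},
])

```text
time: 29.57
tool_pos: [513.9, -172.7, 149.7]
eef_rot: [-179.8, -0.2, 69.9]
contact_force: [-8.6, 15.1, 6.7]
width: 20.9
finger_force: 45.1
```

```bash
python3 lev.py
```

```text
29.57 [ 513.9 -172.7  149.7] [-8.6 15.1  6.7] w 20.9 rad 162.5 lever~ 1.261 q [ 39.  33. -37. 107.  25.  49. -31.]
```

```bash
python3 - <<'E'
from lev import *
import cv2
a=cv2.imread("pics/side0.png");b=h.cams.grab_frame("side")[:,:,::-1];c9=cv2.imread("pics/side9.png")
for n,i in (("start",a),("1.21",c9),("now",b)):
    print(n,"top",i[140:172,292:297].mean((1,2)).round().astype(int).tolist())
    print(n,"tip",i[204:228,294:301].mean((1,2)).round().astype(int).tolist())
for z in (330,340,350,360,177,147): print(z,h.proj("side",[633.5,-68.5,z])[0].round(1))
E
```

```text
start top [158, 158, 157, 159, 157, 159, 159, 165, 174, 179, 180, 174, 156, 129, 103, 97, 99, 99, 99, 99, 99, 99, 100, 99, 100, 99, 98, 99, 98, 98, 98, 101]
start tip [112, 111, 111, 110, 109, 111, 116, 131, 149, 158, 159, 155, 145, 133, 118, 106, 103, 106, 110, 115, 117, 117, 117, 117]
1.21 top [163, 163, 162, 162, 163, 162, 163, 163, 163, 162, 163, 163, 164, 163, 163, 163, 163, 167, 173, 181, 184, 181, 169, 142, 112, 100, 101, 101, 101, 100, 102, 108]
1.21 tip [112, 112, 111, 110, 109, 109, 107, 105, 105, 106, 106, 107, 108, 108, 108, 114, 123, 139, 155, 150, 123, 109, 108, 111]
now top [163, 163, 163, 163, 163, 163, 163, 163, 163, 163, 163, 164, 164, 164, 163, 162, 162, 162, 167, 178, 183, 183, 174, 149, 119, 102, 101, 101, 102, 101, 102, 107]
now tip [111, 111, 111, 110, 110, 109, 107, 106, 105, 105, 106, 106, 108, 108, 109, 111, 121, 136, 151, 154, 134, 112, 108, 111]
330 [294.3 160. ]
340 [294.1 156.5]
350 [293.9 152.9]
360 [293.7 149.2]
177 [297.  209.6]
147 [297.4 218.3]
```

The ram's top edge has sunk 10.6 px (about 29.5 mm), so the lever is down at about 1.18 rad and the cap is pressed by about 6 mm or more. Now I'll ease the lever back up along the arc at about 0.45 rad/s.

Request:
play_rows([
  {"tx": 0, "ty": 0, "tz": -0.0183, "wx": 0, "wy": 0, "wz": 0, "gripper": 1},
  {"tx": 0, "ty": 0, "tz": -0.0183, "wx": 0, "wy": 0, "wz": 0, "gripper": 1},
  {"tx": 0, "ty": 0, "tz": -0.0183, "wx": 0, "wy": 0, "wz": 0, "gripper": 1},
  {"tx": 0, "ty": 0, "tz": -0.0183, "wx": 0, "wy": 0, "wz": 0, "gripper": 1},
  {"tx": 0, "ty": -0.0008, "tz": -0.024, "wx": 0, "wy": 0, "wz": 0, "gripper": 1},
  {"tx": 0, "ty": -0.0008, "tz": -0.024, "wx": 0, "wy": 0, "wz": 0, "gripper": 1},
  {"tx": 0, "ty": -0.0008, "tz": -0.024, "wx": 0, "wy": 0, "wz": 0, "gripper": 1},
  {"tx": 0, "ty": -0.0008, "tz": -0.024, "wx": 0, "wy": 0, "wz": 0, "gripper": 1},
])

```text
time: 30.28
tool_pos: [513.3, -172.4, 192.2]
eef_rot: [-179.8, -0.2, 69.9]
contact_force: [-0.2, 13.8, 4.3]
width: 20.8
finger_force: 42.7
```

Request:
play_rows([
  {"tx": 0, "ty": 0.0028, "tz": -0.0238, "wx": 0, "wy": 0, "wz": 0, "gripper": 1},
  {"tx": 0, "ty": 0.0028, "tz": -0.0238, "wx": 0, "wy": 0, "wz": 0, "gripper": 1},
  {"tx": 0, "ty": 0.0028, "tz": -0.0238, "wx": 0, "wy": 0, "wz": 0, "gripper": 1},
  {"tx": 0, "ty": 0.0028, "tz": -0.0238, "wx": 0, "wy": 0, "wz": 0, "gripper": 1},
  {"tx": 0, "ty": 0.0064, "tz": -0.0231, "wx": 0, "wy": 0, "wz": 0, "gripper": 1},
  {"tx": 0, "ty": 0.0064, "tz": -0.0231, "wx": 0, "wy": 0, "wz": 0, "gripper": 1},
  {"tx": 0, "ty": 0.0064, "tz": -0.0231, "wx": 0, "wy": 0, "wz": 0, "gripper": 1},
  {"tx": 0, "ty": 0.0064, "tz": -0.0231, "wx": 0, "wy": 0, "wz": 0, "gripper": 1},
])

```text
time: 30.95
tool_pos: [524.2, -177.2, 239.8]
eef_rot: [179.8, -0.2, 69.9]
contact_force: [17.9, 1.6, -5.9]
width: 20.7
finger_force: 40.1
```

```bash
python3 lev.py
```

```text
30.95 [ 524.2 -177.2  239.8] [17.9  1.6 -5.9] w 20.7 rad 157.7 lever~ 0.687 q [ 42.  27. -40. 101.  20.  59. -25.]
```

Request:
play_rows([
  {"tx": 0, "ty": 0.0098, "tz": -0.0219, "wx": 0, "wy": 0, "wz": 0, "gripper": 1},
  {"tx": 0, "ty": 0.0098, "tz": -0.0219, "wx": 0, "wy": 0, "wz": 0, "gripper": 1},
  {"tx": 0, "ty": 0.0098, "tz": -0.0219, "wx": 0, "wy": 0, "wz": 0, "gripper": 1},
  {"tx": 0, "ty": 0.0098, "tz": -0.0219, "wx": 0, "wy": 0, "wz": 0, "gripper": 1},
  {"tx": 0, "ty": 0.0129, "tz": -0.0203, "wx": 0, "wy": 0, "wz": 0, "gripper": 1},
  {"tx": 0, "ty": 0.0129, "tz": -0.0203, "wx": 0, "wy": 0, "wz": 0, "gripper": 1},
  {"tx": 0, "ty": 0.0129, "tz": -0.0203, "wx": 0, "wy": 0, "wz": 0, "gripper": 1},
  {"tx": 0, "ty": 0.0129, "tz": -0.0203, "wx": 0, "wy": 0, "wz": 0, "gripper": 1},
])

```text
time: 31.62
tool_pos: [548.3, -187.4, 280.9]
eef_rot: [179.5, -0.3, 69.8]
contact_force: [56.9, -13.7, -49.9]
width: 20.6
finger_force: 41.5
```

Request:
play_rows([
  {"tx": 0, "ty": 0.0158, "tz": -0.0181, "wx": 0, "wy": 0, "wz": 0, "gripper": 1},
  {"tx": 0, "ty": 0.0158, "tz": -0.0181, "wx": 0, "wy": 0, "wz": 0, "gripper": 1},
  {"tx": 0, "ty": 0.0158, "tz": -0.0181, "wx": 0, "wy": 0, "wz": 0, "gripper": 1},
  {"tx": 0, "ty": 0.0158, "tz": -0.0181, "wx": 0, "wy": 0, "wz": 0, "gripper": 1},
  {"tx": 0, "ty": 0.0158, "tz": -0.0136, "wx": 0, "wy": 0, "wz": 0, "gripper": 1},
  {"tx": 0, "ty": 0.0158, "tz": -0.0136, "wx": 0, "wy": 0, "wz": 0, "gripper": 1},
  {"tx": 0, "ty": 0.0158, "tz": -0.0136, "wx": 0, "wy": 0, "wz": 0, "gripper": 1},
  {"tx": 0, "ty": 0.0158, "tz": -0.0136, "wx": 0, "wy": 0, "wz": 0, "gripper": 1},
])

```text
time: 32.28
tool_pos: [574.7, -198.6, 310.8]
eef_rot: [179.9, -0.1, 69.8]
contact_force: [19.3, -10.5, -29.1]
width: 20.8
finger_force: 36.5
```

Request:
play_rows([
  {"tx": 0, "ty": 0.016, "tz": -0.0107, "wx": 0, "wy": 0, "wz": 0, "gripper": 1},
  {"tx": 0, "ty": 0.016, "tz": -0.0107, "wx": 0, "wy": 0, "wz": 0, "gripper": 1},
  {"tx": 0, "ty": 0.016, "tz": -0.0107, "wx": 0, "wy": 0, "wz": 0, "gripper": 1},
  {"tx": 0, "ty": 0.016, "tz": -0.0107, "wx": 0, "wy": 0, "wz": 0, "gripper": 1},
  {"tx": 0, "ty": 0, "tz": 0, "wx": 0, "wy": 0, "wz": 0, "gripper": 1},
  {"tx": 0, "ty": 0, "tz": 0, "wx": 0, "wy": 0, "wz": 0, "gripper": 1},
  {"tx": 0, "ty": 0, "tz": 0, "wx": 0, "wy": 0, "wz": 0, "gripper": 1},
  {"tx": 0, "ty": 0, "tz": 0, "wx": 0, "wy": 0, "wz": 0, "gripper": 1},
])

```text
time: 32.95
tool_pos: [586.4, -203.3, 320.5]
eef_rot: [-179.6, -0.0, 69.8]
contact_force: [-1.6, -3.2, -27.2]
width: 20.4
finger_force: 36.8
```

```bash
python3 lev.py; python3 - <<'E'
from lev import *
b=h.cams.grab_frame("side")[:,:,::-1];print(b[140:172,292:297].mean((1,2)).round().astype(int).tolist())
E
```

```text
32.95 [ 586.4 -203.3  320.5] [ -1.6  -3.2 -27.2] w 20.4 rad 158.1 lever~ 0.008 q [ 40.  30. -40.  84.  19.  74. -22.]
[162, 160, 160, 161, 161, 160, 162, 168, 177, 182, 183, 176, 157, 128, 104, 99, 100, 100, 100, 100, 101, 100, 99, 100, 100, 99, 100, 100, 101, 99, 99, 102]
```

The ram top is back at its starting row, so the lever is at rest. I'll open and withdraw straight up.

Request:
play_rows([
  {"tx": 0, "ty": 0, "tz": 0.004, "wx": 0, "wy": 0, "wz": 0, "gripper": 0.6},
  {"tx": 0, "ty": 0, "tz": 0, "wx": 0, "wy": 0, "wz": 0, "gripper": 0.4},
  {"tx": 0, "ty": 0, "tz": 0, "wx": 0, "wy": 0, "wz": 0, "gripper": 0.2},
  {"tx": 0, "ty": 0, "tz": 0, "wx": 0, "wy": 0, "wz": 0, "gripper": 0},
  {"tx": 0, "ty": 0, "tz": 0, "wx": 0, "wy": 0, "wz": 0, "gripper": 0},
  {"tx": 0, "ty": 0, "tz": 0, "wx": 0, "wy": 0, "wz": 0, "gripper": 0},
  {"tx": 0, "ty": 0, "tz": 0, "wx": 0, "wy": 0, "wz": 0, "gripper": 0},
  {"tx": 0, "ty": 0, "tz": 0, "wx": 0, "wy": 0, "wz": 0, "gripper": 0},
])

```text
time: 33.67
tool_pos: [588.3, -202.6, 322.5]
eef_rot: [-180.0, -0.1, 69.9]
contact_force: [0.7, -0.2, -0.1]
width: 85.4
finger_force: 0.0
```

Request:
play_rows([
  {"tx": 0, "ty": 0, "tz": -0.03, "wx": 0, "wy": 0, "wz": 0, "gripper": 0},
  {"tx": 0, "ty": 0, "tz": -0.06, "wx": 0, "wy": 0, "wz": 0, "gripper": 0},
  {"tx": 0, "ty": 0, "tz": -0.06, "wx": 0, "wy": 0, "wz": 0, "gripper": 0},
  {"tx": 0, "ty": 0, "tz": -0.06, "wx": 0, "wy": 0, "wz": 0, "gripper": 0},
  {"tx": 0, "ty": 0, "tz": -0.06, "wx": 0, "wy": 0, "wz": 0, "gripper": 0},
  {"tx": 0, "ty": 0, "tz": -0.06, "wx": 0, "wy": 0, "wz": 0, "gripper": 0},
  {"tx": 0, "ty": 0, "tz": -0.06, "wx": 0, "wy": 0, "wz": 0, "gripper": 0},
  {"tx": 0, "ty": 0, "tz": 0, "wx": 0, "wy": 0, "wz": 0, "gripper": 0},
])

```text
time: 34.33
tool_pos: [589.0, -202.6, 423.3]
eef_rot: [179.8, -0.1, 69.9]
contact_force: [-0.2, 0.2, 0.7]
width: 85.4
finger_force: 0.0
```

```bash
python3 - <<'E'
from lev import *
import cv2
print(s["time"],p,s["contact_force"])
t7=cv2.imread("pics/top7.png");t=h.cams.grab_frame("top")[:,:,::-1]
b=h.cams.grab_frame("side")[:,:,::-1];print("ramtop",b[146:158,292:297].mean((1,2)).round().astype(int).tolist())
def ell(i):
    hs=cv2.cvtColor(np.ascontiguousarray(i[187:216,335:372]),cv2.COLOR_BGR2HSV);m=((hs[...,1]<70)&(hs[...,2]>140)).astype(np.uint8);return m.sum(),np.argwhere(m).mean(0)+[187,335]
print("anvil area bright before/after",ell(t7),ell(t),"mean absdiff",np.abs(t7[190:214,340:366].astype(int)-t[190:214,340:366]).mean())
# side: cap vs flange, tip gap
print("tip..cap",b[204:240,294:301].mean((1,2)).round().astype(int).tolist())
for z in (177,154,147.5,86,80):print(z,h.proj("side",[633.5,-68.5,z])[0].round(1))
E
```

```text
34.3333 [ 588.97884288 -202.57935871  423.26709208] [-0.22211541  0.18123455  0.68782625]
ramtop [161, 166, 175, 181, 181, 175, 157, 130, 103, 98, 99, 100]
anvil area bright before/after (np.uint64(68), array([203.97058824, 356.94117647])) (np.uint64(72), array([203.69444444, 356.94444444])) mean absdiff 2.6025641025641026
tip..cap [105, 105, 104, 104, 104, 104, 105, 102, 101, 103, 111, 122, 126, 128, 136, 143, 141, 137, 148, 151, 131, 109, 106, 108, 103, 87, 81, 80, 81, 81, 82, 82, 82, 82, 88, 117]
177 [297.  209.6]
154 [297.3 216.3]
147.5 [297.4 218.2]
86 [298.3 235.2]
80 [298.4 236.8]
```

```bash
python3 -c "
from station import arm
print(arm.sign_off())"
```

```text
the job is handed in; nothing more can be done
None
```

The job is handed in at about 34 s; no verdict came back. The cartridge stands centred on the anvil, the lever went down to about 1.18 rad (by the ram's sink in the image) and was eased back to rest over about 2.9 s, and the cap should be about 6 mm down (worked out from the ram's travel, not measured directly).

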